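# Clear down the grinding booth

### The job

Clear down the grinding station: lower the booth's front flap fully, use the hand sweep to push all the steel offcuts out over it into the scrap pan (they are sharp: never touch them with the gripper), then push the flap fully up again and stand the sweep upright back where it was. Also, at any time, pull the worn, smaller discs out of the rack and put them in the waste box. Leave the full-size discs in the rack and do not disturb anything else on the bench.

Things in the scene. Friction and masses are not known exactly. Their poses are not given: they have to be found in the camera images.
- booth: Grinding booth fixed to the bench: an open-topped grey sheet-metal tray on a stand. Origin at bench level under the middle of its front edge; x runs from the front edge into the booth, y along the front edge, z up. Inside: floor at z = 70 mm, 210 mm deep (x 0 to 210), 240 mm wide (y -120 to 120), walls 115 mm high (tops at z = 185) and 4 mm thick at the two sides and the back, no roof. The front is closed by the drop-front flap.
- flap (a joint): Drop-front flap of the booth, hinged along its lower edge (booth frame: x = 0, z = 68.5 mm, along y). 0 = upright, booth shut; 1.57 = lowered against its stop, lying level with the booth floor (1.5 mm below it) as an apron. 115 mm tall, 255 mm wide, with 22 mm cheeks that stand up at both sides when it is lowered (at y = +-126 mm). About 0.6 kg; a stiff hinge (0.2 N m) keeps it upright, but beyond about 0.6 rad it sinks open by itself.
- flap_handle (a point): Middle of the flap's round black grip, 18 mm across and 56 mm long, along booth y: the end of the bar on the flap's upper edge, sticking out past the side of the booth on its +y side (towards the robot). Free all round. In the booth frame at y = 162 mm; seen along y it lies 113 mm from the hinge along the flap and 7 mm towards its outer face, so with the flap at angle t: x = -7 cos t - 113 sin t, z = 68.5 + 113 cos t - 7 sin t (mm).
- pan: Scrap pan, dark steel, fixed on the bench in front of the booth and a little under the end of the lowered flap. 150 mm (x) by 250 mm (y) and 45 mm high, walls and floor 4 mm; origin at the centre of its underside, axes as the booth's.
- sweep_c (a point): Hand sweep, loose, standing upright on the bench; this point is its centre, 65 mm above its foot. A wooden block 30 mm thick (x), 116 mm wide (y) and 48 mm high with a black rubber lower edge, and a flat upright wooden grip, 26 mm (x) by 46 mm (y), from 46 to 130 mm above the foot. z up; the same both ways round. 0.28 kg.
- rack: Wooden rack for grinding discs, fixed on the bench: 100 mm (x) by 256 mm (y), 44 mm high, origin at the centre of its underside. Five slots 10 mm wide, across y at y = -108, -54, 0, 54, 108 mm, each holding one disc on edge (its axis along y) or empty.
- waste_box: Open black plastic box, loose, for worn discs: 150 x 150 mm outside, 60 mm high, walls and floor 5 mm; origin at the centre of its underside. 0.6 kg.
- offcut0_c (a point): Centre of a loose steel offcut, square tube 60 x 35 x 35 mm, lying in the booth at the start; sharp. May be absent.
- offcut1_c (a point): Centre of a loose steel offcut, square tube 65 x 30 x 30 mm, lying in the booth at the start; sharp. May be absent.
- offcut2_c (a point): Centre of a loose steel offcut, angle 62 x 36 x 30 mm, lying in the booth at the start; sharp. May be absent.
- offcut3_c (a point): Centre of a loose steel offcut, flat bar 64 x 32 x 22 mm, lying in the booth at the start; sharp. May be absent.
- offcut4_c (a point): Centre of a loose steel offcut, channel 60 x 36 x 28 mm, lying in the booth at the start; sharp. May be absent.
- worn0_c (a point): Centre of a worn grinding disc, 76 mm across and 8 mm thick, standing on edge in a slot of the rack, its centre 48 mm above the bench (top edge at 86 mm). y is its axis. 0.09 kg. May be absent.
- worn1_c (a point): Centre of a worn grinding disc, 76 mm across and 8 mm thick, standing on edge in a slot of the rack, its centre 48 mm above the bench (top edge at 86 mm). y is its axis. 0.09 kg. May be absent.
- worn2_c (a point): Centre of a worn grinding disc, 76 mm across and 8 mm thick, standing on edge in a slot of the rack, its centre 48 mm above the bench (top edge at 86 mm). y is its axis. 0.09 kg. May be absent.
- good0_c (a point): Centre of a full-size grinding disc, 100 mm across and 8 mm thick, standing on edge in a slot of the rack, its centre 61 mm above the bench. y is its axis.
- good1_c (a point): Centre of a full-size grinding disc, 100 mm across and 8 mm thick, standing on edge in a slot of the rack, its centre 61 mm above the bench. y is its axis.
- angle_grinder: Angle grinder lying disc up, 290 mm long. A bystander.
- hammer: Hammer. A bystander.
- spanner: Spanner. A bystander.
- spray_tin: Spray tin, 66 mm across and 170 mm high. A bystander.
- magnet: Red welding magnet, a block 85 x 16 x 85 mm. A bystander.
Mind the look-alikes: they are no part of the job. Leave any red look-alike of the part that bears worn0_c alone.

How it is judged:
By the outcome, as a careful person would: the job done as asked, in the order asked, and still so for the second after the job is handed in, with the robot touching nothing.
Of offcut0, offcut1, offcut2, offcut3, offcut4 only 3 to 5 are there at a start; the rules pass over those that are not, and their reading is None.
Of worn0, worn1, worn2 only 2 to 3 are there at a start; the rules pass over those that are not, and their reading is None.
At some moment in a run one of offcut0, offcut1, offcut2, offcut3, offcut4, waste_box may be knocked a few centimetres aside while the robot is not near it.
It also fails if it takes over 208 s, if anything falls off the work surface, if the arm or the gripper's body presses on something with over 40 N, if the wrist force passes 120 N, or if a joint passes its speed limit or range.

### The arm

A 7-joint arm with a two-finger parallel gripper is mounted at the origin on the work surface. World frame = base frame: x ahead of the robot, y to its left, z up, the work surface at z = 0. Lengths are in m, angles in rad, forces in N, time in s.
With the tool pointing down it reaches from about 0.425 to 1.025 m from the base axis. Payload 3.6 kg.
Tool frame: the origin (TCP) lies on the front face of the gripper's body, between the roots of the fingers; the fingertips stand 73 mm ahead of it and the grasp point (between the pads) lies robot.hold_point_z ahead of it (robot.hold_point_z is the distance from the TCP to the grasp point, in m); z points along the fingers, x is the direction in which the jaws open and shut, and the axes are right-handed (so a half turn about z gives the same grasp; the last joint's range is limited). The gripper opens to 85 mm and grips with 20 to 120 N. Pads are 22 mm wide; open, the fingers measure 114 mm over their backs; the gripper's body (76 mm by 85 mm) begins 54 mm behind the grasp point. The pads swing forward as they close: fully open they stand 13 mm farther back than shut.
Start: joints at [-1.294, 0.591, 0.048, 1.609, -0.033, 0.943, -0.034], TCP at [0.262, 0.676, 0.304] pointing down, gripper open.
Joint ranges: [-2.69, 2.69], [-0.47, 2.24], [-1.27, 1.36], [0.19, 2.51], [-1.53, 4.68], [0.08, 2.07], [-3.09, 3.09]. Speed limits (rad/s): [2.57, 2.57, 3.14, 3.14, 3.14, 3.14, 3.14].

### API

Orientations are given as a unit quaternion [w, x, y, z].
In Python, from cell import robot gives the robot as it stands. The module is installed in compiled form; this text tells all that it offers.
- The arm moves only by the tool jog_arm, never from a script. Its argument "motion" is text: rows parted by semicolons, each of 6 numbers parted by spaces: the shift along the tool's x, y, z each as a share of 0.4 m, from -1 to 1, then the turn, a rotation vector about the tool's x, y, z each as a share of 1.5 rad, from -1 to 1. A call has 1 to 20 rows; each row is the pose to reach, as a shift and turn from the pose measured when the call began, along the tool's axes at that moment; what a row does not reach only later rows make up. A row lasts 1/12 s, in which the tool goes at most 41.7 mm and 7.16 degrees, less where a joint would pass 70% of its speed; a pose out of reach is approached as far as the arm can. A call with a number of a shift or a turn outside -1 to 1 is refused whole. A call with a gripper value outside its range is refused whole. "claw" is the opening, from -1 (shut) to 1 (fully open), set as the call begins (left out, the last holds). The fingers move at their own pace and stop on an object; "squeeze" is the grip in N (left out, the last holds). Time passes only in rows, so rows that repeat a pose let the fingers close. It gives the time, the measured TCP pose, the force and the opening at its end, in the units of the state.
- robot.observe(): the state, without advancing time (a new reading comes with each control period).
- robot.capture(name): name is "side" or "top" or "wrist"; returns a dict with "color" (420x560x3 uint8, red, green, blue), "fov_y" (degrees; the focal length in pixels is half the picture's height over the tangent of half this angle, whatever the lens; pixels are square), "cx", "cy" (the principal point, pixels), "k1" (the pictures are not rectified: a ray, as slopes to the right and down, at radius r is drawn at 1 + k1 r^2 times it, then the intrinsics apply), "R" (3x3) and "t" (3): a world point X has camera coordinates R X + t; the wrist camera has in their place "tool_from_camera" (4x4, takes a point from camera to tool coordinates, whose origin is the TCP and whose axes are the tool frame's). Camera axes: x right, y down, z forward; pixel columns grow to the right and rows downward; lengths in m; the calibration is good to about 2 mm. A picture is of the moment at which its call begins: read the wrist's pose just before it. There is no depth.
- robot.hand_in(): hands the job in, once; it reports no verdict.
Trained networks look in a picture, given as the dict that the camera call returned (one of the last four; its "shot" number tells which), for a name from the list of things; names that differ only in an ending like _2 or _b are one class to them, and where a whole thing is asked for, a point or a joint stands for the part that bears it (a point fixed in the world has none). Each returns a list of dicts, best first, with "confidence" (0 to 1); they miss things now and then, are a little off and sometimes report something else, mostly with a low value. They report only what shows in the picture. A call takes as long as a camera call. They do not tell look-alikes from the thing itself.
- robot.trace(name, picture): "region" (420x560 bool, what is visible of it).
- robot.mark_of(name, picture): "at" ([x, y, z] in m, in world coordinates, good to about 4 mm: a listed point, or the origin of a listed thing).
The state is a dict: "time_s": time; "q": joint angles; "qd": joint speeds; "effort": joint torques, N m; "tcp_pos": TCP position; "orientation": TCP orientation; "contact_force": force on the tool from outside, world axes, zero at the start; "moment": the same for the moment, N m; "grip_width": opening from 0.0 (shut) to 1.0 (fully open).
Only numpy, scipy, OpenCV 4.12 (cv2) and the standard library are available. Lean on these libraries where they do the work, as an engineer would, in place of code of your own. Each camera call takes 0.05 s, during which the arm holds its last target.

## Working session

There is one attempt and no reset: what is moved stays moved. The work goes in short steps, Python scripts to look and compute and a tool call to move; the robot and the scene stay as the last step left them, time stands still between calls to the robot, and variables do not carry over. Pictures are saved under pics/ and viewed, and the job is handed in when it is done.

Besides the shell and the picture viewer there is one more tool, called after ">>>" as name(argument=value, ...) on one line, values as JSON. jog_arm: Moves the arm, as the interface text tells. Its arguments: {"type":"object","properties":{"motion":{"type":"string"},"claw":{"type":"number"},"squeeze":{"type":"number"}},"required":["motion"]}

```bash
mkdir -p pics; ls; cat > h.py <<'E'
import numpy as np, cv2, sys
from cell import robot
from scipy.spatial.transform import Rotation as Ro
def shot(n,f=None):
    p=robot.capture(n)
    if f: cv2.imwrite('pics/'+f+'.png',p['color'][:,:,::-1])
    return p
def st():
    s=robot.observe(); w=s['orientation']; R=Ro.from_quat([w[1],w[2],w[3],w[0]]).as_matrix()
    return s,np.array(s['tcp_pos']),R
def proj(p,X,RT=None):
    X=np.atleast_2d(X); 
    if 'R' in p: c=X@np.array(p['R']).T+np.array(p['t'])
    else:
        T=np.array(p['tool_from_camera']); tp,tR=RT
        loc=(X-tp)@tR; c=(loc-T[:3,3])@T[:3,:3]
    u=c[:,:2]/c[:,2:]; r2=(u**2).sum(1,keepdims=True); u=u*(1+p['k1']*r2)
    f=210/np.tan(np.radians(p['fov_y']/2))
    return u*f+np.array([p['cx'],p['cy']])
def ray(p,px,RT=None):
    f=210/np.tan(np.radians(p['fov_y']/2))
    d=(np.array(px,float)-[p['cx'],p['cy']])/f; u=d.copy()
    for _ in range(30): u=d/(1+p['k1']*(u@u))
    v=np.array([u[0],u[1],1.])
    if 'R' in p:
        R=np.array(p['R']); return -R.T@np.array(p['t']), R.T@v
    T=np.array(p['tool_from_camera']); tp,tR=RT
    return tp+tR@T[:3,3], tR@(T[:3,:3]@v)
def at_z(p,px,z,RT=None):
    o,d=ray(p,px,RT); return o+d*(z-o[2])/d[2]
E
python3 - <<'E'
from h import *
s,t,R=st(); print(s['time_s'],t,R.round(3).tolist(),robot.hold_point_z,s['grip_width'])
names="booth flap flap_handle pan sweep_c rack waste_box offcut0_c offcut1_c offcut2_c offcut3_c offcut4_c worn0_c worn1_c worn2_c good0_c good1_c angle_grinder hammer spanner spray_tin magnet".split()
for c in ("side","top"):
    p=shot(c,c+'0'); print(c)
    for n in names:
        try:
            print(n,[(np.round(m['at'],3).tolist(),round(m['confidence'],2)) for m in robot.mark_of(n,p)])
        except Exception as e: print(n,e)
print(robot.observe()['time_s'])
E
```

```text
pics
0.0 [0.26179682 0.67536594 0.30272516] [[0.361, 0.932, -0.001], [0.932, -0.361, -0.002], [-0.002, 0.0, -1.0]] 0.0539 1.0005942296646655
side
booth [([0.591, 0.153, 0.001], 0.65)]
flap it knows: angle_grinder, booth, flap_handle, good0, good1, hammer, magnet, offcut0, offcut1, offcut2, offcut3, offcut4, pan, rack, spanner, spray_tin, sweep, waste_box, worn0, worn1, worn2
flap_handle [([0.435, 0.122, 0.18], 0.56)]
pan [([0.59, 0.152, -0.001], 0.57)]
sweep_c [([0.432, -0.14, 0.062], 0.8)]
rack [([0.599, -0.313, -0.002], 0.55), ([0.418, -0.34, 0.001], 0.44), ([0.588, 0.151, -0.001], 0.35)]
waste_box [([0.417, -0.337, 0.002], 0.83), ([0.436, 0.12, 0.182], 0.38)]
offcut0_c []
offcut1_c []
offcut2_c []
offcut3_c [([0.632, 0.266, 0.079], 0.51)]
offcut4_c [([0.532, 0.247, 0.085], 0.54), ([0.599, -0.208, 0.049], 0.36)]
worn0_c [([0.602, -0.209, 0.05], 0.49), ([0.729, -0.352, 0.04], 0.47)]
worn1_c [([0.595, -0.424, 0.051], 0.73)]
worn2_c [([0.627, 0.266, 0.083], 0.22)]
good0_c [([0.599, -0.259, 0.06], 0.58), ([0.531, 0.251, 0.085], 0.47)]
good1_c [([0.594, -0.368, 0.056], 0.74)]
angle_grin
[... 875 characters left out ...]
0.268, 0.082], 0.62), ([0.589, 0.153, 0.0], 0.31)]
offcut4_c [([0.537, 0.256, 0.082], 0.61), ([0.602, -0.205, 0.048], 0.58)]
worn0_c [([0.733, -0.353, 0.037], 0.47), ([0.599, -0.205, 0.048], 0.41)]
worn1_c [([0.416, -0.335, -0.002], 0.61), ([0.593, -0.423, 0.047], 0.41)]
worn2_c [([0.459, -0.531, 0.001], 0.46)]
good0_c [([0.462, -0.529, 0.002], 0.42), ([0.6, -0.262, 0.061], 0.41)]
good1_c [([0.597, -0.367, 0.063], 0.44)]
angle_grinder [([0.347, 0.431, 0.0], 0.85)]
hammer [([0.533, 0.253, 0.085], 0.74), ([0.463, -0.53, -0.001], 0.67)]
spanner [([0.375, -0.035, 0.003], 0.62)]
spray_tin [([0.736, -0.232, -0.002], 0.58), ([0.596, -0.367, 0.063], 0.58)]
magnet [([0.318, 0.218, -0.001], 0.62)]
2.2
```

View pics/side0.png

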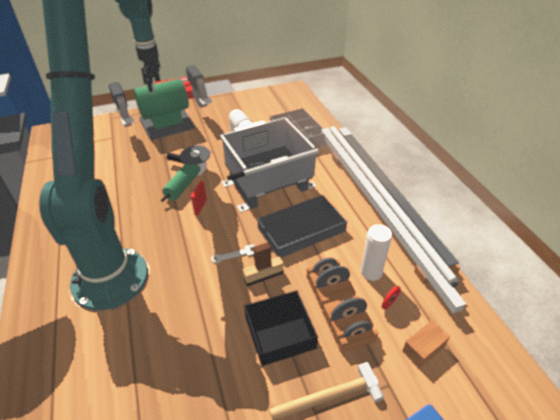

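View pics/top0.png

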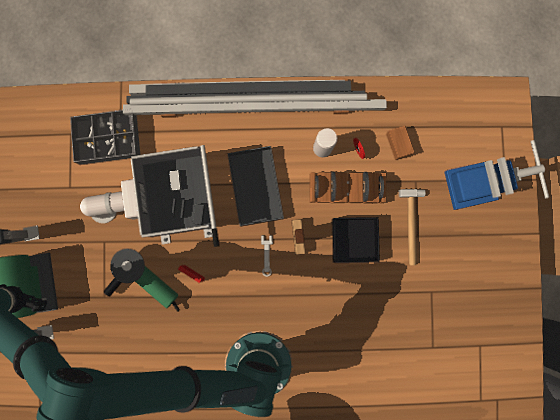

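```bash
python3 - <<'E'
import cv2
a=cv2.imread('pics/top0.png'); b=cv2.imread('pics/side0.png')
cv2.imwrite('pics/c1.png',cv2.resize(a[130:260,110:300],None,fx=4.2,fy=4.2,interpolation=cv2.INTER_CUBIC))
cv2.imwrite('pics/c2.png',cv2.resize(a[120:290,280:440],None,fx=3.5,fy=3.5,interpolation=cv2.INTER_CUBIC))
cv2.imwrite('pics/c3.png',cv2.resize(b[110:270,200:360],None,fx=3.7,fy=3.7,interpolation=cv2.INTER_CUBIC))
E
```

```text
(no output)
```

View pics/c1.png

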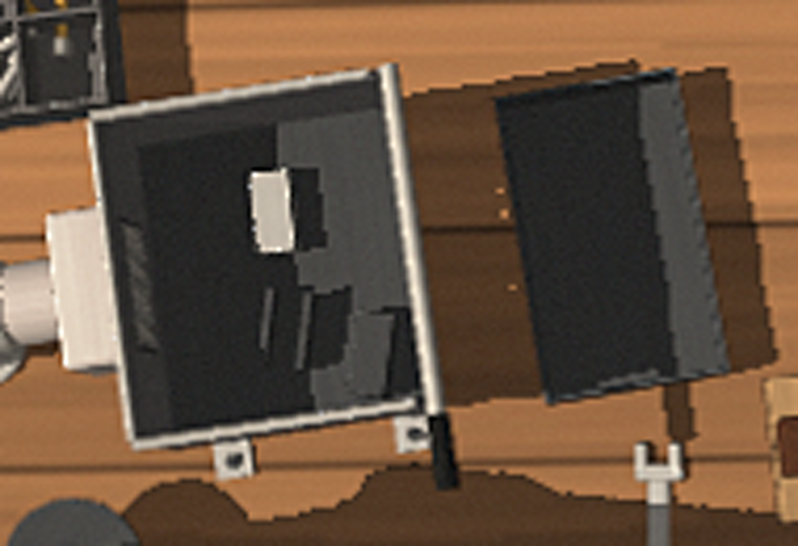

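View pics/c2.png

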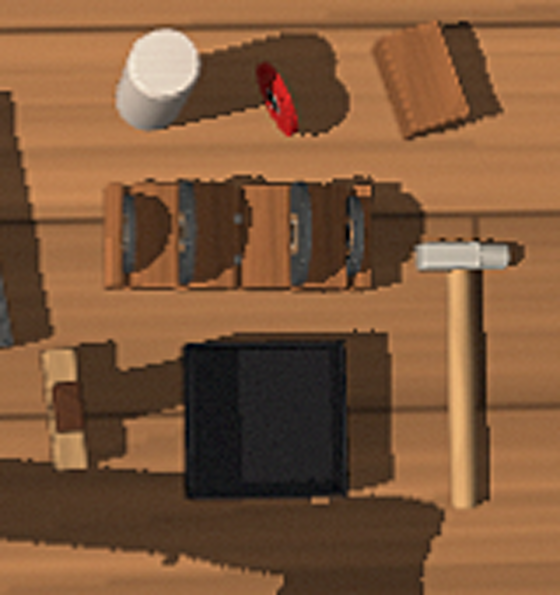

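View pics/c3.png

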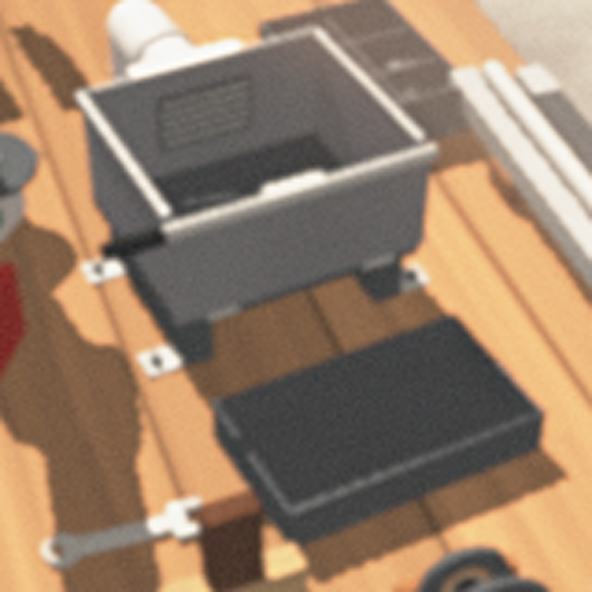

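```bash
python3 - <<'E'
from h import *
from scipy.optimize import least_squares
p=shot('top'); q=shot('side')
def c(x,y,o=(110,130),k=4.2): return np.array([x/k+o[0]-0.4,y/k+o[1]-0.4])
bl=c(90,112); br=c(133,446); hd=c(441,415); 
obs=[(bl,[.214,-.124,.185]),(br,[.214,.124,.185]),(c(446,488),[-.007,.190,.1815])]
def B(v): 
    cc,s=np.cos(v[2]),np.sin(v[2]); return np.array([[cc,-s,0,v[0]],[s,cc,0,v[1]],[0,0,1,0]])
def res(v): return np.concatenate([proj(p,B(v)@np.array(X+[1]))[0]-o for o,X in obs])
r=least_squares(res,[.59,.153,1.57]); print('booth',r.x.round(4),np.degrees(r.x[2]),r.fun.round(2))
v=r.x; M=B(v)
def inb(X): return (M[:2,:2].T@(np.array(X[:2])-M[:2,3])).round(3)
for n,X in dict(h=(.432,.122),o3=(.62,.267),o4=(.535,.253),o1=(.509,.188),sweep=(.4325,-.14)).items(): print(n,inb(X))
# pan corners at z=.045
P=[at_z(p,c(*a),.045) for a in [(497,98),(678,70),(728,372),(550,403)]]
for a in P: print('pan',a.round(3),inb(a))
S=[at_z(p,np.array(a)/3.5+[280-.4,120-.4],.048) for a in [(42,351),(75,347),(88,466),(55,470)]]
for a in S: print('sw',a.round(3))
W=[at_z(p,np.array(a)/3.5+[280-.4,120-.4],.06) for a in [(185,343),(346,340),(348,497),(184,497)]]
for a in W: print('box',a.round(3))
W=[at_z(p,np.array(a)/3.5+[280-.4,120-.4],.044) for a in [(105,184),(372,182),(372,290),(105,290)]]
for a in W: print('rack',a.round(3))
# overlay
im=p['color'][:,:,::-1].copy()
def line(P,im,pp,col):
    pts=proj(pp,np.array([M@np.array(list(a)+[1]) for a in P])); cv2.polylines(im,[np.round(pts*8).astype(int)],False,col,1,cv2.LINE_AA,3)
im2=q['color'][:,:,::-1].copy()
for i,pp in ((im,p),(im2,q)):
    line([(0,-.12,.185),(.21,-.12,.185),(.21,.12,.185),(0,.12,.185)],i,pp,(0,255,0))
    line([(-.007,.134,.1815),(-.007,.19,.1815)],i,pp,(0,0,255))
cv2.imwrite('pics/ov.png',np.hstack([cv2.resize(im[130:260,110:300],(570,390)),cv2.resize(im2[110:240,200:330],(390,390))])[:, :960][:,:800] if 0 else np.vstack([cv2.resize(im[130:230,110:300],(570,300)),cv2.resize(im2[110:210,180:370],(570,300))]))
E
```

```text
booth [0.5924 0.1517 1.7076] 97.83693687101349 [ 0.22  0.72  0.36 -0.5  -0.56 -0.19]
h [-0.008  0.163]
o3 [ 0.11  -0.043]
o4 [0.108 0.043]
o1 [0.047 0.078]
sweep [-0.267  0.198]
pan [0.719 0.089 0.045] [-0.079 -0.116]
pan [ 0.739 -0.057  0.045] [-0.227 -0.116]
pan [ 0.494 -0.093  0.045] [-0.229  0.131]
pan [0.472 0.049 0.045] [-0.085  0.133]
sw [ 0.488 -0.122  0.048]
sw [ 0.491 -0.153  0.048]
sw [ 0.377 -0.163  0.048]
sw [ 0.374 -0.132  0.048]
box [ 0.492 -0.257  0.06 ]
box [ 0.492 -0.411  0.06 ]
box [ 0.343 -0.408  0.06 ]
box [ 0.347 -0.252  0.06 ]
rack [ 0.648 -0.186  0.044]
rack [ 0.646 -0.445  0.044]
rack [ 0.541 -0.441  0.044]
rack [ 0.545 -0.183  0.044]
```

View pics/ov.png

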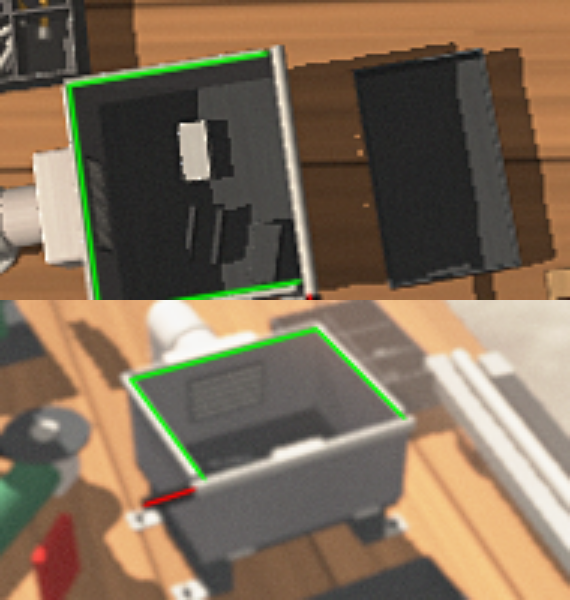

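```bash
cat >> h.py <<'E'
BY=1.7076
def MB(x,y,z):
    c,s=np.cos(BY),np.sin(BY); return np.array([.5924+c*x-s*y,.1517+s*x+c*y,z])
def toB(X):
    c,s=np.cos(BY),np.sin(BY); d=np.array(X[:2])-[.5924,.1517]; return np.array([c*d[0]+s*d[1],-s*d[0]+c*d[1],X[2]])
def Rdown(yaw,tilt=0,ax='y'):
    # jaw x axis at world yaw (deg), z down; tilt about tool axis
    a=np.radians(yaw); x=np.array([np.cos(a),np.sin(a),0]); z=np.array([0,0,-1.]); y=np.cross(z,x)
    R=np.column_stack([x,y,z]); return R@Ro.from_euler(ax,tilt,degrees=True).as_matrix()
def rows(*wps):
    s,t,R=st(); print('t',round(s['time_s'],2),'tcp',t.round(4),'w',round(s['grip_width'],3),'F',np.round(s['contact_force'],1))
    for P,Rt in wps:
        sh=R.T@(np.array(P)-t)/.4; rv=Ro.from_matrix(R.T@Rt).as_rotvec()/1.5
        print(' '.join('%.3f'%v for v in np.r_[sh,rv]),'  dist %.3f ang %.1f'%(np.linalg.norm(np.array(P)-t),np.degrees(np.linalg.norm(rv)*1.5)))
def grasp(P,Rt,hz=0.0539): return (np.array(P)-Rt@[0,0,hz],Rt)
E
python3 - <<'E'
from h import *
p=shot('wrist'); print(np.array(p['tool_from_camera']).round(3),p['fov_y'])
R=Rdown(97.84)
rows(([.52,.22,.40],R))
E
```

```text
[[ 1.    -0.     0.     0.   ]
 [ 0.     0.962  0.271 -0.069]
 [-0.    -0.271  0.962 -0.071]
 [ 0.     0.     0.     1.   ]] 65.76502915310402
t 2.35 tcp [0.2621 0.676  0.3039] w 0.995 F [-0.6  0.2  0.5]
-0.830 1.013 -0.240 0.000 -0.000 -0.338   dist 0.533 ang 29.0
```

>>> jog_arm(motion="-0.4 0.5 -0.24 0 0 -0.17;-0.82 0.97 -0.24 0 0 -0.338;-0.82 0.97 -0.24 0 0 -0.338;-0.82 0.97 -0.24 0 0 -0.338;-0.82 0.97 -0.24 0 0 -0.338;-0.82 0.97 -0.24 0 0 -0.338;-0.82 0.97 -0.24 0 0 -0.338;-0.82 0.97 -0.24 0 0 -0.338;-0.82 0.97 -0.24 0 0 -0.338;-0.82 0.97 -0.24 0 0 -0.338;-0.82 0.97 -0.24 0 0 -0.338;-0.82 0.97 -0.24 0 0 -0.338;-0.82 0.97 -0.24 0 0 -0.338;-0.82 0.97 -0.24 0 0 -0.338;-0.82 0.97 -0.24 0 0 -0.338", claw=0.2)

```text
time_s: 3.6
tcp_pos: [0.5059, 0.2286, 0.4003]
orientation: [0.0, 0.658, 0.753, 0.0]
contact_force: [0.4, 1.1, 0.2]
grip_width: 0.601
```

```bash
python3 - <<'E'
from h import *
s,t,R=st(); p=shot('wrist','w1'); print(t,R.round(3).tolist())
for n in ['flap_handle','offcut0_c','offcut1_c','offcut2_c','offcut3_c','offcut4_c']:
    print(n,[(toB(m['at']).round(3).tolist(),round(m['confidence'],2)) for m in robot.mark_of(n,p)])
rows((grasp(MB(-.007,.155,.1815),Rdown(97.84))),(grasp(MB(-.007,.155,.245),Rdown(97.84))))
E
```

```text
[0.50592975 0.22861987 0.4003122 ] [[-0.133, 0.991, 0.001], [0.991, 0.133, 0.0], [0.0, 0.001, -1.0]]
flap_handle [([-0.006, 0.165, 0.181], 0.97)]
offcut0_c [([0.3, 0.207, 0.001], 0.44)]
offcut1_c [([0.044, 0.078, 0.087], 0.65)]
offcut2_c []
offcut3_c [([-0.157, 0.243, 0.0], 0.68), ([0.102, 0.263, 0.003], 0.67), ([0.104, -0.047, 0.081], 0.61)]
offcut4_c [([0.106, 0.049, 0.09], 0.69)]
t 3.95 tcp [0.5046 0.2312 0.3997] w 0.602 F [-0.   0.4  0.1]
-0.244 -0.198 0.411 -0.000 -0.000 0.002   dist 0.207 ang 0.2
-0.244 -0.198 0.252 -0.000 -0.000 0.002   dist 0.161 ang 0.2
```

View pics/w1.png

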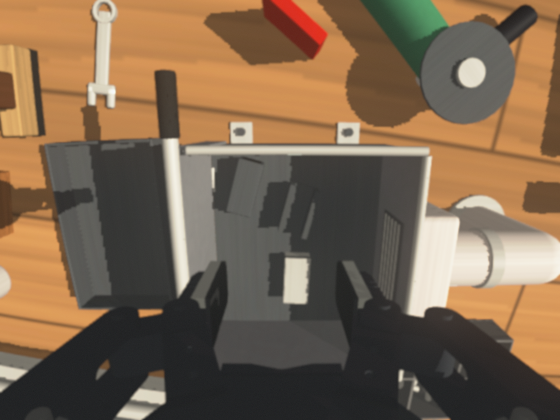

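>>> jog_arm(motion="-0.244 -0.198 0.24 0 0 0;-0.244 -0.198 0.24 0 0 0;-0.244 -0.198 0.24 0 0 0;-0.244 -0.198 0.24 0 0 0;-0.244 -0.198 0.24 0 0 0;-0.244 -0.198 0.28 0 0 0;-0.244 -0.198 0.33 0 0 0;-0.244 -0.198 0.38 0 0 0;-0.244 -0.198 0.411 0 0 0;-0.244 -0.198 0.411 0 0 0;-0.244 -0.198 0.411 0 0 0")

```text
time_s: 4.87
tcp_pos: [0.4398, 0.1242, 0.2351]
orientation: [-0.001, 0.656, 0.755, -0.001]
contact_force: [0.6, -0.3, 0.7]
grip_width: 0.599
```

```bash
python3 - <<'E'
from h import *
p=shot('wrist','w2');shot('side','s2')
rows((grasp(MB(-.007,.155,.1815),Rdown(97.84))))
E
```

```text
t 4.97 tcp [0.4404 0.1242 0.2361] w 0.601 F [-0.3 -0.3  0.2]
-0.001 -0.002 0.002 0.001 -0.000 0.002   dist 0.001 ang 0.2
```

View pics/w2.png

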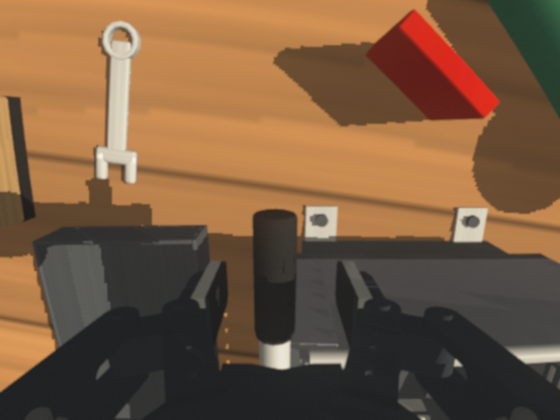

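```bash
python3 - <<'E'
from h import *
w=[]
for t in np.arange(.15,1.6,.118):
    x=-.007*np.cos(t)-.113*np.sin(t); z=.0685+.113*np.cos(t)-.007*np.sin(t)
    w.append(grasp(MB(x,.155,z),Rdown(97.84)))
rows(*w)
E
```

```text
t 4.97 tcp [0.4404 0.1242 0.2361] w 0.601 F [-0.3 -0.3  0.2]
-0.043 -0.002 0.007 0.001 -0.000 0.002   dist 0.018 ang 0.2
-0.075 -0.002 0.016 0.001 -0.000 0.002   dist 0.031 ang 0.2
-0.106 -0.002 0.029 0.001 -0.000 0.002   dist 0.044 ang 0.2
-0.136 -0.002 0.045 0.001 -0.000 0.002   dist 0.057 ang 0.2
-0.163 -0.002 0.065 0.001 -0.000 0.002   dist 0.070 ang 0.2
-0.187 -0.003 0.087 0.001 -0.000 0.002   dist 0.083 ang 0.2
-0.209 -0.003 0.113 0.001 -0.000 0.002   dist 0.095 ang 0.2
-0.228 -0.003 0.140 0.001 -0.000 0.002   dist 0.107 ang 0.2
-0.243 -0.003 0.170 0.001 -0.000 0.002   dist 0.119 ang 0.2
-0.255 -0.003 0.201 0.001 -0.000 0.002   dist 0.130 ang 0.2
-0.262 -0.003 0.234 0.001 -0.000 0.002   dist 0.141 ang 0.2
-0.266 -0.003 0.267 0.001 -0.000 0.002   dist 0.151 ang 0.2
-0.267 -0.003 0.300 0.001 -0.000 0.002   dist 0.161 ang 0.2
```

>>> jog_arm(motion="0 0 0 0 0 0;0 0 0 0 0 0;0 0 0 0 0 0;0 0 0 0 0 0;0 0 0 0 0 0;0 0 0 0 0 0", claw=-1, squeeze=25)

```text
time_s: 5.47
tcp_pos: [0.4411, 0.124, 0.237]
orientation: [0.001, 0.656, 0.755, 0.001]
contact_force: [0.7, -2.5, 7.1]
grip_width: 0.198
```

>>> jog_arm(motion="-0.02 0 0.003 0 0 0;-0.043 0 0.009 0 0 0;-0.075 0 0.018 0 0 0;-0.106 0 0.031 0 0 0;-0.136 0 0.047 0 0 0;-0.163 0 0.067 0 0 0;-0.187 0 0.089 0 0 0;-0.209 0 0.115 0 0 0;-0.228 0 0.142 0 0 0;-0.243 0 0.172 0 0 0;-0.255 0 0.203 0 0 0;-0.262 0 0.236 0 0 0;-0.266 0 0.269 0 0 0;-0.267 0 0.302 0 0 0;-0.267 0 0.31 0 0 0;-0.267 0 0.31 0 0 0")

```text
time_s: 6.8
tcp_pos: [0.4568, 0.0209, 0.1138]
orientation: [0.0, 0.655, 0.756, 0.003]
contact_force: [-3.5, 7.4, 16.1]
grip_width: 0.198
```

```bash
python3 - <<'E'
from h import *
s,t,R=st(); print(toB(t+R@[0,0,.0539]), s['contact_force'],s['grip_width'])
p=shot('side','s3'); 
for n in ['flap_handle']:
    print(n,[(toB(m['at']).round(3).tolist(),round(m['confidence'],2)) for m in robot.mark_of(n,p)])
E
```

```text
[-0.11090344  0.15193318  0.05993078] [-3.48954837  7.36836152 16.11928238] 0.19784464470749547
flap_handle [([-0.11, 0.16, 0.061], 0.66)]
```

View pics/s3.png

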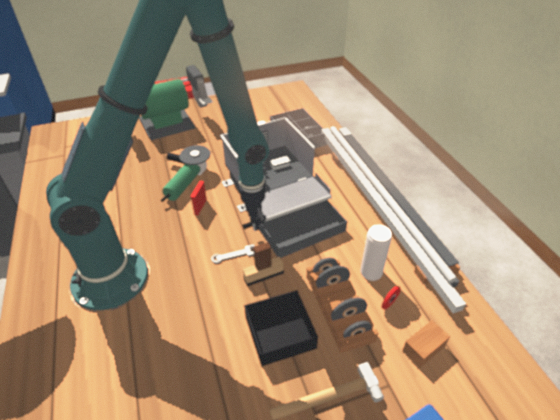

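>>> jog_arm(motion="0 0 0 0 0 0;0 0 0 0 0 0;0 0 0 0 0 0;0 0 -0.1 0 0 0;0 0 -0.2 0 0 0;0 0 -0.3 0 0 0;0 0 -0.4 0 0 0;0 0 -0.4 0 0 0", claw=0.2)

```text
time_s: 7.57
tcp_pos: [0.4597, 0.0198, 0.28]
orientation: [0.005, 0.656, 0.755, 0.008]
contact_force: [1.1, 0.1, -0.4]
grip_width: 0.595
```

```bash
python3 - <<'E'
from h import *
rows(([.4325,-.1425,.27],Rdown(95)))
E
```

```text
t 7.57 tcp [0.4597 0.0198 0.28  ] w 0.595 F [ 1.1  0.1 -0.4]
-0.392 -0.125 0.021 0.012 -0.002 0.036   dist 0.165 ang 3.2
```

>>> jog_arm(motion="-0.392 -0.125 0.02 0.012 0 0.036;-0.392 -0.125 0.02 0.012 0 0.036;-0.392 -0.125 0.02 0.012 0 0.036;-0.392 -0.125 0.02 0.012 0 0.036;-0.392 -0.125 0.02 0.012 0 0.036;-0.392 -0.125 0.02 0.012 0 0.036;-0.392 -0.125 0.02 0.012 0 0.036")

```text
time_s: 8.15
tcp_pos: [0.432, -0.1426, 0.2702]
orientation: [-0.002, 0.676, 0.737, 0.001]
contact_force: [-0.3, 0.6, -0.1]
grip_width: 0.603
```

```bash
python3 - <<'E'
from h import *
s,t,R=st(); p=shot('wrist','w4'); print(s['qd'][:3])
print([(np.round(m['at'],4),m['confidence']) for m in robot.mark_of('sweep_c',p)])
a=shot('top','t4'); print([(np.round(m['at'],4),m['confidence']) for m in robot.mark_of('sweep_c',a)])
rows(([.4325,-.1425,.159],Rdown(95)))
im=p['color'][:,:,::-1].copy()
for ang in (95,97.84):
  Rz=Rdown(ang); ex,ey=Rz[:,0],Rz[:,1]; c=np.array([.4325,-.1425,0])
  for hx,hy,z,col in ((.013,.023,.13,(0,255,0)),(.015,.058,.048,(0,0,255) if ang==95 else (255,0,0))):
    P=np.array([c+a*hx*ex+b*hy*ey+[0,0,z] for a,b in ((1,1),(1,-1),(-1,-1),(-1,1))])
    cv2.polylines(im,[np.round(proj(p,P,(t,R))).astype(int)],True,col)
cv2.imwrite('pics/w4o.png',im)
E
```

```text
[-0.03290951 -0.00268812 -0.02404026]
[]
[]
t 8.35 tcp [ 0.4327 -0.1409  0.2704] w 0.597 F [-0.  -0.1 -0.5]
-0.005 -0.001 0.279 -0.000 -0.003 0.002   dist 0.111 ang 0.3
```

View pics/w4o.png

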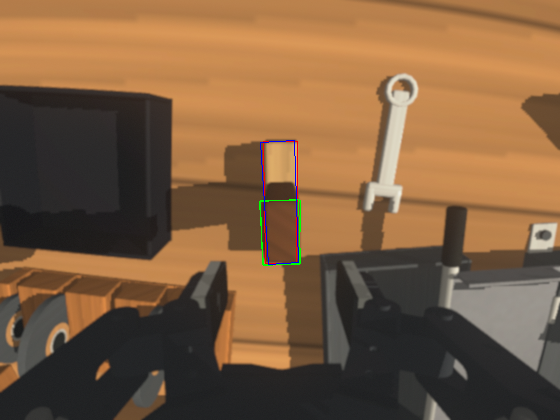

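View pics/t4.png

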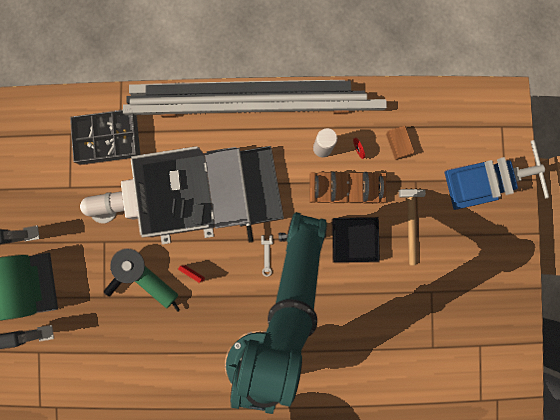

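>>> jog_arm(motion="-0.004 0 0.1 0 0 0;-0.004 0 0.18 0 0 0;-0.004 0 0.25 0 0 0;-0.004 0 0.279 0 0 0;-0.004 0 0.279 0 0 0;-0.004 0 0.279 0 0 0")

```text
time_s: 8.85
tcp_pos: [0.4328, -0.1411, 0.1584]
orientation: [-0.002, 0.674, 0.739, 0.001]
contact_force: [0.0, -0.7, -0.4]
grip_width: 0.598
```

>>> jog_arm(motion="0 0 0 0 0 0;0 0 0 0 0 0;0 0 0 0 0 0;0 0 0 0 0 0;0 0 0 0 0 0;0 0 0 0 0 0;0 0 0 0 0 0", claw=-1, squeeze=70)

```text
time_s: 9.43
tcp_pos: [0.4338, -0.1411, 0.1595]
orientation: [-0.001, 0.674, 0.739, 0.002]
contact_force: [-0.6, 0.9, 8.1]
grip_width: 0.298
```

```bash
python3 - <<'E'
from h import *
s,t,R=st(); print(R.round(4).tolist())
rows(([.4325,-.1425,.159],Rdown(95)))
E
```

```text
[[-0.0924, 0.9957, 0.0007], [0.9957, 0.0924, 0.0043], [0.0042, 0.0011, -1.0]]
t 9.43 tcp [ 0.4338 -0.1411  0.1595] w 0.298 F [-0.6  0.9  8.1]
-0.003 -0.004 0.001 0.001 -0.003 0.003   dist 0.002 ang 0.4
```

```bash
python3 - <<'E'
from h import *
R=Rdown(97.84)
print(MB(.17,-.056,.375),MB(-.118,-.056,.2315))
rows(([.4338,-.1411,.30],Rdown(95)),(MB(.17,-.056,.385),R),(MB(.17,-.056,.2315),R))
E
```

```text
[0.62469264 0.32774882 0.375     ] [0.66396932 0.04243961 0.2315    ]
t 9.43 tcp [ 0.4338 -0.1411  0.1595] w 0.298 F [-0.6  0.9  8.1]
0.001 0.000 -0.351 0.001 -0.003 0.003   dist 0.140 ang 0.4
1.125 0.584 -0.558 0.001 -0.003 -0.030   dist 0.554 ang 2.6
1.124 0.584 -0.175 0.001 -0.003 -0.030   dist 0.511 ang 2.6
```

>>> jog_arm(motion="0 0 -0.08 0 0 0;0 0 -0.18 0 0 0;0 0 -0.28 0 0 0;0 0 -0.38 0 0 0;0 0 -0.48 0 0 0;0 0 -0.56 0 0 0;0 0 -0.57 0 0 0;0 0 -0.57 0 0 0")

```text
time_s: 10.1
tcp_pos: [0.434, -0.1423, 0.3896]
orientation: [0.001, 0.674, 0.739, 0.003]
contact_force: [-0.7, -0.2, -3.9]
grip_width: 0.295
```

```bash
python3 - <<'E'
from h import *
R=Rdown(97.84)
rows((MB(.17,-.056,.385),R),(MB(.17,-.056,.2315),R))
p=shot('side','s5');p=shot('top','t5')
E
```

```text
t 10.1 tcp [ 0.434  -0.1423  0.3896] w 0.295 F [-0.7 -0.2 -3.9]
1.126 0.583 0.018 0.004 -0.002 -0.030   dist 0.507 ang 2.6
1.125 0.581 0.402 0.004 -0.002 -0.030   dist 0.531 ang 2.6
```

View pics/s5.png

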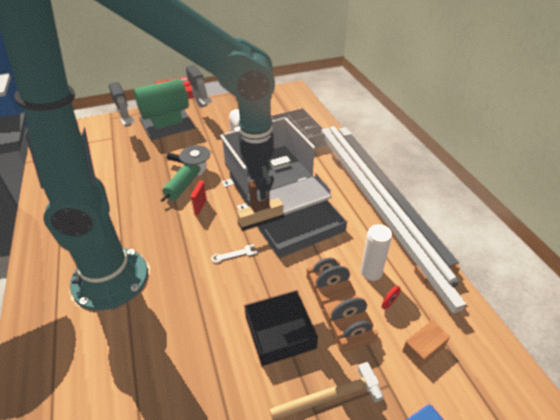

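Sweep is held and lifted at about (262,200). Carry it over the booth.

>>> jog_arm(motion="0.1 0.05 0 0 0 0;0.2 0.1 0 0 0 0;0.3 0.15 0.01 0 0 0;0.4 0.2 0.01 0 0 -0.03;0.5 0.25 0.01 0 0 -0.03;0.6 0.31 0.01 0 0 -0.03;0.7 0.36 0.01 0 0 -0.03;0.8 0.41 0.01 0 0 -0.03;0.9 0.466 0.01 0 0 -0.03;0.98 0.51 0.01 0 0 -0.03;0.98 0.51 0.01 0 0 -0.03;0.98 0.51 0.01 0 0 -0.03")

```text
time_s: 11.2
tcp_pos: [0.5985, 0.2757, 0.3797]
orientation: [-0.006, 0.653, 0.757, 0.001]
contact_force: [-0.2, 1.4, -3.2]
grip_width: 0.296
```

```bash
python3 - <<'E'
from h import *
R=Rdown(97.84)
rows((MB(.17,-.056,.385),R),(MB(.17,-.056,.2315),R))
p=shot('side','s6');p=shot('top','t6')
for n in ['offcut1_c','offcut3_c','offcut4_c']:
    print(n,[(toB(m['at']).round(3).tolist(),round(m['confidence'],2)) for m in robot.mark_of(n,p)])
a=p['color'][130:260,110:300,::-1];cv2.imwrite('pics/t6c.png',cv2.resize(a,None,fx=4,fy=4,interpolation=cv2.INTER_CUBIC))
E
```

```text
t 11.2 tcp [0.5985 0.2757 0.3797] w 0.296 F [-0.2  1.4 -3.2]
0.119 0.084 -0.013 -0.004 -0.007 0.006   dist 0.059 ang 0.8
0.116 0.086 0.371 -0.004 -0.007 0.006   dist 0.159 ang 0.8
offcut1_c [([0.049, 0.074, 0.084], 0.58), ([-0.513, 0.064, 0.063], 0.21)]
offcut3_c [([0.109, -0.043, 0.08], 0.64), ([-0.468, 0.059, -0.0], 0.49)]
offcut4_c [([0.109, 0.044, 0.084], 0.78)]
```

View pics/t6c.png

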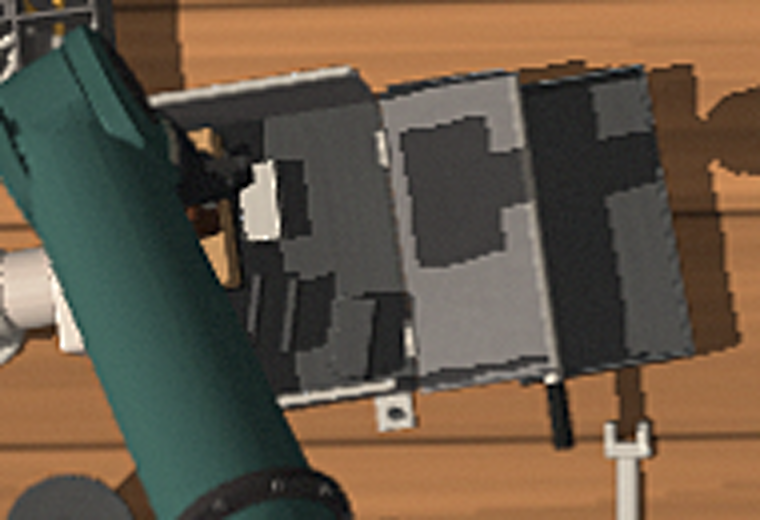

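View pics/s6.png

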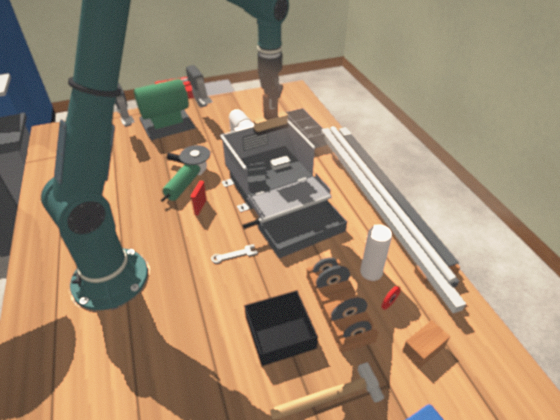

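>>> jog_arm(motion="0.06 0.045 0 0 0 0.006;0.117 0.085 0 -0.004 -0.007 0.006;0.117 0.085 0 -0.004 -0.007 0.006;0.117 0.085 0.05 -0.004 -0.007 0.006;0.117 0.085 0.12 -0.004 -0.007 0.006;0.117 0.086 0.19 -0.004 -0.007 0.006;0.116 0.086 0.26 -0.004 -0.007 0.006;0.116 0.086 0.31 -0.004 -0.007 0.006;0.116 0.086 0.345 -0.004 -0.007 0.006;0.116 0.086 0.37 -0.004 -0.007 0.006;0.116 0.086 0.37 -0.004 -0.007 0.006;0.116 0.086 0.37 -0.004 -0.007 0.006")

```text
time_s: 12.45
tcp_pos: [0.6258, 0.3157, 0.2341]
orientation: [0.003, 0.661, 0.75, -0.002]
contact_force: [0.1, -0.6, -2.2]
grip_width: 0.295
```

```bash
python3 - <<'E'
from h import *
R=Rdown(97.84)
rows((MB(.17,-.056,.2315),R),(MB(.0,-.056,.2315),R),(MB(-.118,-.056,.2315),R))
p=shot('side','s7')
cv2.imwrite('pics/s7c.png',cv2.resize(p['color'][60:260,180:380,::-1],None,fx=3,fy=3,interpolation=cv2.INTER_CUBIC))
E
```

```text
t 12.45 tcp [0.6258 0.3157 0.2341] w 0.295 F [ 0.1 -0.6 -2.2]
0.030 0.001 0.006 0.001 0.005 -0.007   dist 0.012 ang 0.8
-0.395 0.006 0.009 0.001 0.005 -0.007   dist 0.158 ang 0.8
-0.690 0.009 0.012 0.001 0.005 -0.007   dist 0.276 ang 0.8
```

View pics/s7c.png

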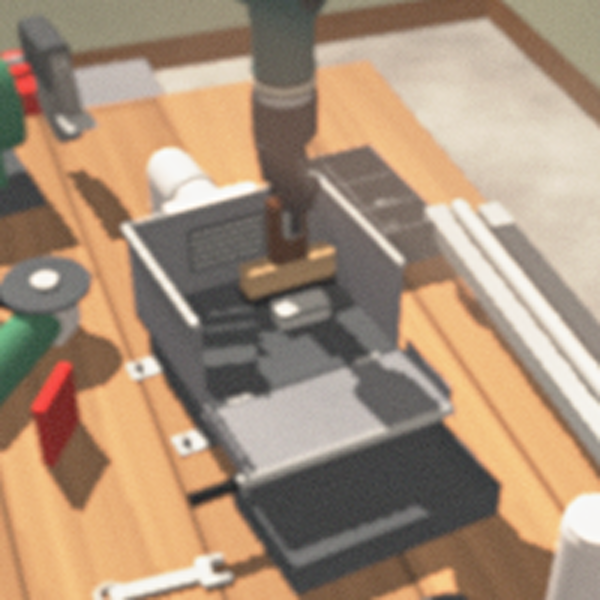

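>>> jog_arm(motion="0 0 0.007 0.001 0.005 -0.007;-0.03 0 0.008 0.001 0.005 -0.007;-0.07 0.001 0.008 0.001 0.005 -0.007;-0.11 0.002 0.008 0.001 0.005 -0.007;-0.15 0.003 0.008 0.001 0.005 -0.007;-0.19 0.003 0.008 0.001 0.005 -0.007;-0.23 0.004 0.008 0.001 0.005 -0.007;-0.27 0.004 0.008 0.001 0.005 -0.007;-0.31 0.005 0.008 0.001 0.005 -0.007;-0.35 0.005 0.009 0.001 0.005 -0.007;-0.39 0.006 0.009 0.001 0.005 -0.007;-0.43 0.006 0.009 0.001 0.005 -0.007;-0.47 0.006 0.009 0.001 0.005 -0.007;-0.51 0.007 0.01 0.001 0.005 -0.007;-0.55 0.007 0.01 0.001 0.005 -0.007;-0.59 0.008 0.011 0.001 0.005 -0.007;-0.63 0.008 0.011 0.001 0.005 -0.007;-0.66 0.009 0.012 0.001 0.005 -0.007;-0.68 0.009 0.012 0.001 0.005 -0.007;-0.68 0.009 0.012 0.001 0.005 -0.007")

```text
time_s: 14.17
tcp_pos: [0.6643, 0.0424, 0.2318]
orientation: [0.001, 0.659, 0.752, -0.001]
contact_force: [0.6, -0.9, -2.4]
grip_width: 0.297
```

```bash
python3 - <<'E'
from h import *
R=Rdown(97.84)
s,t,_=st(); print(toB(t))
rows((MB(-.118,-.056,.2315),R))
p=shot('top','t8')
cv2.imwrite('pics/t8c.png',cv2.resize(p['color'][130:260,110:300,::-1],None,fx=4,fy=4,interpolation=cv2.INTER_CUBIC))
p=shot('side','s8')
cv2.imwrite('pics/s8c.png',cv2.resize(p['color'][60:260,180:380,::-1],None,fx=3,fy=3,interpolation=cv2.INTER_CUBIC))
E
```

```text
[-0.11810353 -0.05632438  0.23184918]
t 14.17 tcp [0.6643 0.0424 0.2318] w 0.297 F [ 0.6 -0.9 -2.4]
0.000 -0.001 0.001 0.000 0.002 -0.003   dist 0.000 ang 0.3
```

View pics/t8c.png

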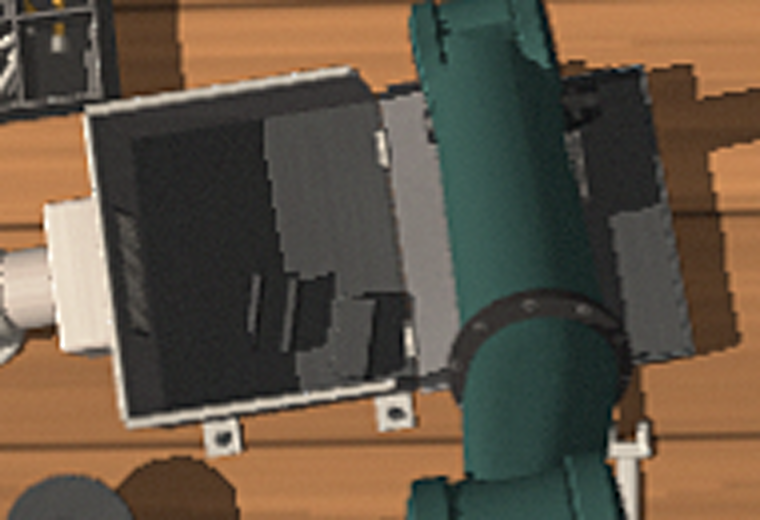

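View pics/s8c.png

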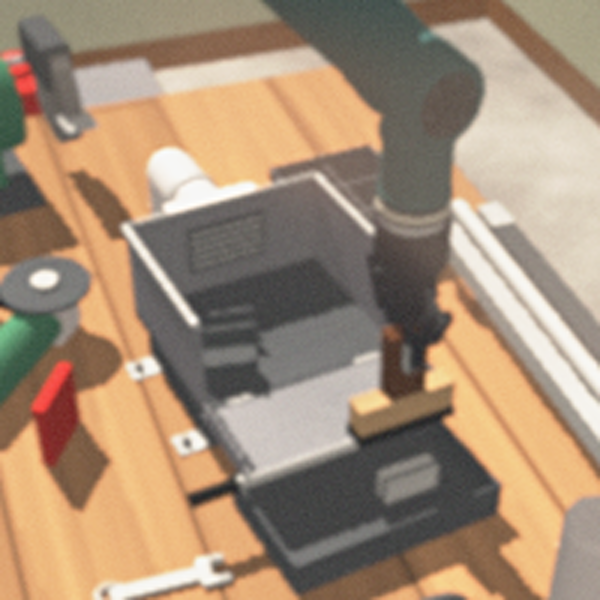

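```bash
python3 - <<'E'
from h import *
R=Rdown(97.84)
rows((MB(-.118,-.056,.315),R),(MB(.16,.056,.315),R),(MB(.16,.056,.2315),R))
E
```

```text
t 14.27 tcp [0.664  0.0464 0.232 ] w 0.296 F [ 0.2  1.4 -3.5]
-0.010 -0.001 -0.208 0.001 -0.000 -0.001   dist 0.083 ang 0.1
0.685 -0.282 -0.207 0.001 -0.000 -0.001   dist 0.308 ang 0.1
0.685 -0.282 0.001 0.001 -0.000 -0.001   dist 0.296 ang 0.1
```

>>> jog_arm(motion="0 0 -0.07 0 0 0;0 0 -0.14 0 0 0;0 0 -0.208 0 0 0;0.05 -0.03 -0.208 0 0 0;0.13 -0.07 -0.208 0 0 0;0.21 -0.1 -0.208 0 0 0;0.29 -0.14 -0.208 0 0 0;0.37 -0.18 -0.208 0 0 0;0.45 -0.22 -0.208 0 0 0;0.53 -0.25 -0.208 0 0 0;0.61 -0.282 -0.208 0 0 0;0.68 -0.282 -0.208 0 0 0;0.69 -0.282 -0.208 0 0 0;0.69 -0.282 -0.15 0 0 0;0.69 -0.282 -0.1 0 0 0;0.69 -0.282 -0.05 0 0 0;0.69 -0.282 0 0 0 0;0.69 -0.282 0.002 0 0 0;0.69 -0.282 0.002 0 0 0")

```text
time_s: 15.85
tcp_pos: [0.5141, 0.3056, 0.2307]
orientation: [-0.0, 0.657, 0.754, 0.0]
contact_force: [-0.4, 0.3, -2.9]
grip_width: 0.297
```

```bash
python3 - <<'E'
from h import *
R=Rdown(97.84)
s,t,_=st(); print(toB(t))
rows((MB(.16,.056,.2313),R),(MB(-.12,.056,.2313),R))
p=shot('side','s9')
cv2.imwrite('pics/s9c.png',cv2.resize(p['color'][60:260,180:380,::-1],None,fx=3,fy=3,interpolation=cv2.INTER_CUBIC))
E
```

```text
[0.16313313 0.05657113 0.2306972 ]
t 15.85 tcp [0.5141 0.3056 0.2307] w 0.297 F [-0.4  0.3 -2.9]
-0.008 0.001 -0.002 -0.000 -0.000 0.001   dist 0.003 ang 0.1
-0.708 0.001 -0.002 -0.000 -0.000 0.001   dist 0.283 ang 0.1
```

View pics/s9c.png

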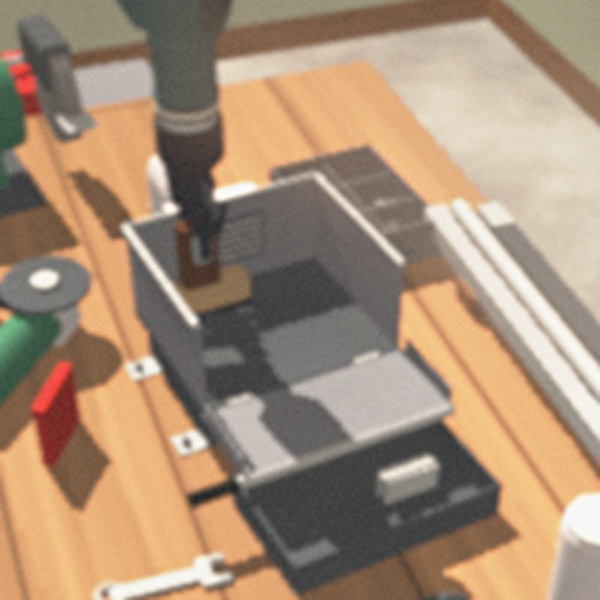

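>>> jog_arm(motion="-0.01 0 0 0 0 0;-0.04 0 0 0 0 0;-0.08 0 0 0 0 0;-0.12 0 0 0 0 0;-0.16 0 0 0 0 0;-0.2 0 0 0 0 0;-0.24 0 0 0 0 0;-0.28 0 0 0 0 0;-0.32 0 0 0 0 0;-0.36 0 0 0 0 0;-0.4 0 0 0 0 0;-0.44 0 0 0 0 0;-0.48 0 0 0 0 0;-0.52 0 0 0 0 0;-0.56 0 0 0 0 0;-0.6 0 0 0 0 0;-0.64 0 0 0 0 0;-0.68 0 0 0 0 0;-0.705 0 0 0 0 0;-0.705 0 0 0 0 0")

```text
time_s: 17.57
tcp_pos: [0.5529, 0.0222, 0.2313]
orientation: [0.001, 0.659, 0.752, -0.0]
contact_force: [0.1, -0.5, -2.4]
grip_width: 0.293
```

```bash
python3 - <<'E'
from h import *
R=Rdown(97.84)
s,t,_=st(); print(toB(t))
rows((MB(-.12,.056,.33),R))
p=shot('side','s10')
cv2.imwrite('pics/s10c.png',cv2.resize(p['color'][60:260,180:380,::-1],None,fx=3,fy=3,interpolation=cv2.INTER_CUBIC))
E
```

```text
[-0.12290927  0.05674846  0.23130507]
t 17.57 tcp [0.5529 0.0222 0.2313] w 0.293 F [ 0.1 -0.5 -2.4]
0.007 0.002 -0.247 0.000 0.001 -0.003   dist 0.099 ang 0.3
```

View pics/s10c.png

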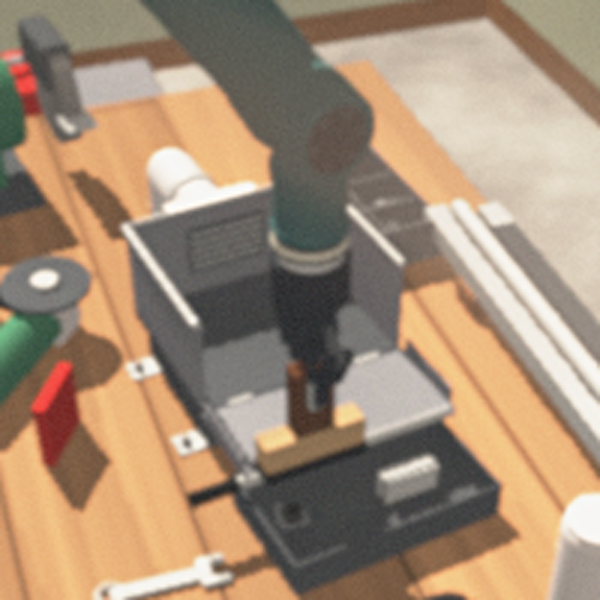

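>>> jog_arm(motion="0 0 -0.05 0 0 0;0 0 -0.12 0 0 0;0 0 -0.2 0 0 0;0 0 -0.28 0 0 0;0 0 -0.36 0 0 0;0 0 -0.4 0 0 0;0 0 -0.4 0 0 0")

```text
time_s: 18.2
tcp_pos: [0.5546, 0.0261, 0.396]
orientation: [0.003, 0.657, 0.753, 0.004]
contact_force: [1.3, 0.3, -1.6]
grip_width: 0.295
```

```bash
python3 - <<'E'
from h import *
s,t,RR=st();p=shot('wrist','w11')
for n in ['offcut1_c','offcut3_c','offcut4_c','offcut0_c','offcut2_c']:
    print(n,[(toB(m['at']).round(3).tolist(),round(m['confidence'],2)) for m in robot.mark_of(n,p)])
p=shot('side','s11')
cv2.imwrite('pics/s11c.png',cv2.resize(p['color'][60:260,180:380,::-1],None,fx=3,fy=3,interpolation=cv2.INTER_CUBIC))
for n in ['offcut1_c','offcut3_c','offcut4_c','offcut0_c','offcut2_c']:
    print(n,[(toB(m['at']).round(3).tolist(),round(m['confidence'],2)) for m in robot.mark_of(n,p)])
E
```

```text
offcut1_c [([-0.169, 0.108, 0.04], 0.89)]
offcut3_c []
offcut4_c [([-0.16, 0.041, 0.026], 0.95), ([0.104, 0.263, -0.002], 0.46)]
offcut0_c []
offcut2_c []
offcut1_c [([-0.354, 0.036, 0.052], 0.62), ([-0.163, 0.105, 0.038], 0.52), ([0.105, 0.265, 0.002], 0.47)]
offcut3_c [([-0.146, -0.057, 0.019], 0.75), ([-0.458, 0.238, 0.002], 0.29)]
offcut4_c [([-0.153, 0.249, -0.002], 0.7), ([-0.161, 0.044, 0.023], 0.55)]
offcut0_c [([-0.159, 0.107, 0.036], 0.7), ([-0.462, 0.24, 0.0], 0.41)]
offcut2_c []
```

View pics/s11c.png

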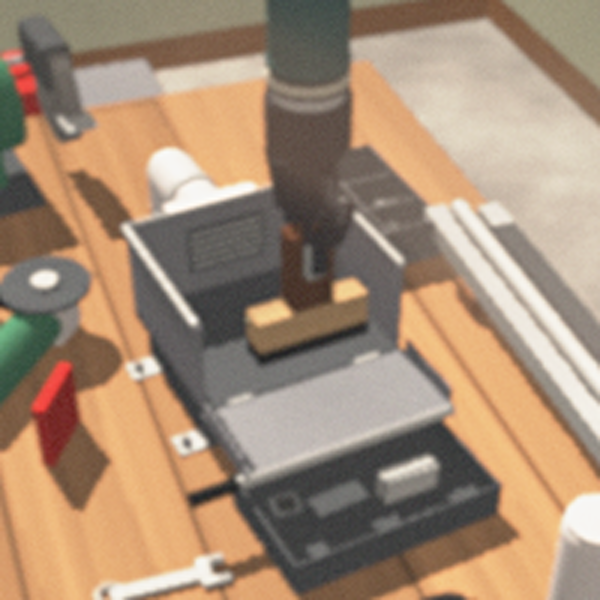

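View pics/w11.png

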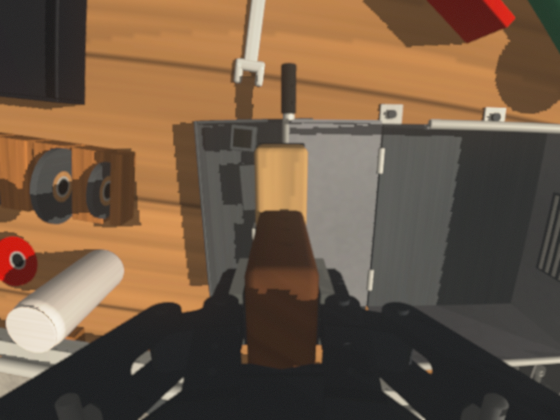

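```bash
python3 - <<'E'
from h import *
rows(([.45,-.18,.39],Rdown(95)))
E
```

```text
t 18.8 tcp [0.5527 0.0242 0.3908] w 0.295 F [ 0.4  0.8 -2.5]
-0.472 -0.323 0.002 -0.000 -0.000 0.031   dist 0.229 ang 2.7
```

>>> jog_arm(motion="-0.08 -0.05 0 0 0 0.01;-0.16 -0.1 0 0 0 0.02;-0.24 -0.15 0 0 0 0.031;-0.32 -0.21 0 0 0 0.031;-0.4 -0.27 0 0 0 0.031;-0.472 -0.323 0 0 0 0.031;-0.472 -0.323 0 0 0 0.031;-0.472 -0.323 0.08 0 0 0.031;-0.472 -0.323 0.17 0 0 0.031;-0.472 -0.323 0.26 0 0 0.031;-0.472 -0.323 0.35 0 0 0.031;-0.472 -0.323 0.43 0 0 0.031;-0.472 -0.323 0.49 0 0 0.031;-0.472 -0.323 0.53 0 0 0.031;-0.472 -0.323 0.54 0 0 0.031;-0.472 -0.323 0.54 0 0 0.031")

```text
time_s: 20.13
tcp_pos: [0.4499, -0.1798, 0.1738]
orientation: [-0.001, 0.675, 0.737, -0.0]
contact_force: [-0.6, -0.9, -2.5]
grip_width: 0.294
```

```bash
python3 - <<'E'
from h import *
rows(([.45,-.18,.160],Rdown(95)))
p=shot('top','t12')
b=np.clip(p['color'][130:260,110:300,::-1].astype(float)*2.2,0,255).astype(np.uint8)
cv2.imwrite('pics/t12c.png',cv2.resize(b,None,fx=4,fy=4,interpolation=cv2.INTER_CUBIC))
E
```

```text
t 20.13 tcp [ 0.4499 -0.1798  0.1738] w 0.294 F [-0.6 -0.9 -2.5]
-0.001 0.000 0.034 -0.001 -0.001 0.000   dist 0.014 ang 0.2
```

View pics/t12c.png

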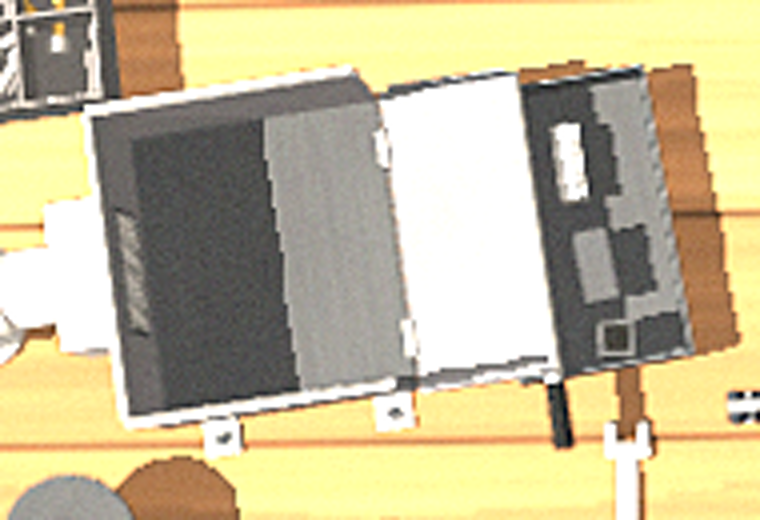

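>>> jog_arm(motion="0 0 0.015 0 0 0;0 0 0.028 0 0 0;0 0 0.034 0 0 0;0 0 0.035 0 0 0;0 0 0.035 0 0 0")

```text
time_s: 20.6
tcp_pos: [0.4505, -0.1801, 0.161]
orientation: [-0.0, 0.676, 0.737, 0.0]
contact_force: [0.4, -0.0, -2.8]
grip_width: 0.298
```

>>> jog_arm(motion="0 0 0 0 0 0;0 0 0 0 0 0;0 0 0 0 0 0;0 0 0 0 0 0;0 0 -0.1 0 0 0;0 0 -0.2 0 0 0;0 0 -0.3 0 0 0;0 0 -0.3 0 0 0", claw=0.0)

```text
time_s: 21.27
tcp_pos: [0.4542, -0.1813, 0.2877]
orientation: [0.006, 0.676, 0.737, 0.003]
contact_force: [-0.0, -0.3, -0.4]
grip_width: 0.5
```

```bash
python3 - <<'E'
from h import *
p=shot('side','s13')
R=Rdown(97.84)
w=[grasp(MB(-.112,.155,z),R) for z in (.15,.0605)]
rows(*w)
E
```

```text
t 21.32 tcp [ 0.4528 -0.1809  0.2851] w 0.5 F [-0.1 -0.3 -0.2]
0.500 0.045 0.202 0.006 0.002 -0.033   dist 0.216 ang 2.9
0.501 0.043 0.425 0.006 0.002 -0.033   dist 0.263 ang 2.9
```

View pics/s13.png

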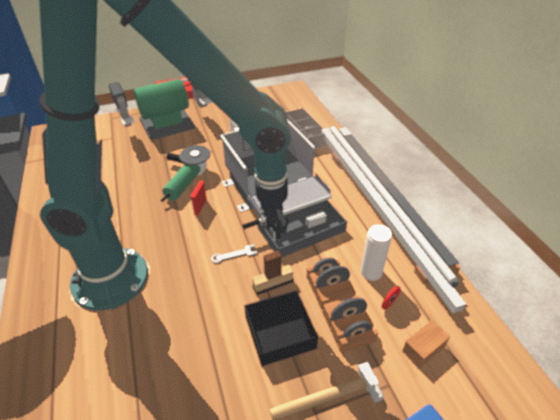

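>>> jog_arm(motion="0.08 0.01 0 0.006 0.002 -0.01;0.16 0.02 0 0.006 0.002 -0.02;0.24 0.03 0 0.006 0.002 -0.033;0.32 0.04 0 0.006 0.002 -0.033;0.41 0.044 0.03 0.006 0.002 -0.033;0.5 0.044 0.08 0.006 0.002 -0.033;0.5 0.044 0.14 0.006 0.002 -0.033;0.5 0.044 0.2 0.006 0.002 -0.033;0.5 0.044 0.2 0.006 0.002 -0.033")

```text
time_s: 22.07
tcp_pos: [0.4508, 0.0203, 0.2008]
orientation: [-0.003, 0.656, 0.755, -0.003]
contact_force: [-0.8, -0.3, -0.2]
grip_width: 0.501
```

```bash
python3 - <<'E'
from h import *
s,t,RR=st();p=shot('wrist','w14')
for n in ['flap_handle']:
    print(n,[(toB(m['at']).round(3).tolist(),round(m['confidence'],2)) for m in robot.mark_of(n,p)])
R=Rdown(97.84)
w=[grasp(MB(-.112,.155,z),R) for z in (.15,.0605)]
rows(*w)
E
```

```text
flap_handle [([-0.109, 0.162, 0.057], 0.87), ([0.103, 0.26, -0.0], 0.42)]
t 22.17 tcp [0.4528 0.0194 0.2037] w 0.499 F [0.1 0.1 0.8]
0.000 0.003 -0.000 -0.002 0.000 -0.000   dist 0.001 ang 0.2
0.000 0.004 0.223 -0.002 0.000 -0.000   dist 0.089 ang 0.2
```

View pics/w14.png

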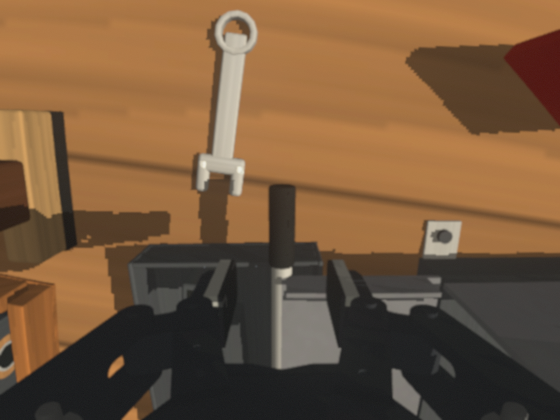

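>>> jog_arm(motion="0 0 0.05 0 0 0;0 0 0.11 0 0 0;0 0 0.17 0 0 0;0 0 0.21 0 0 0;0 0 0.224 0 0 0;0 0 0.224 0 0 0")

```text
time_s: 22.67
tcp_pos: [0.4527, 0.0188, 0.114]
orientation: [-0.001, 0.658, 0.753, -0.002]
contact_force: [-0.6, 0.8, -0.6]
grip_width: 0.498
```

>>> jog_arm(motion="0 0 0 0 0 0;0 0 0 0 0 0;0 0 0 0 0 0;0 0 0 0 0 0;0 0 0 0 0 0", claw=-1, squeeze=30)

```text
time_s: 23.08
tcp_pos: [0.4533, 0.0206, 0.1154]
orientation: [-0.001, 0.657, 0.754, -0.0]
contact_force: [-0.6, 4.8, 2.8]
grip_width: 0.202
```

```bash
python3 - <<'E'
from h import *
s,t,R0=st(); print(toB(t+R0@[0,0,.0539]))
w=[]
for a in np.arange(1.47,-.06,-.105):
    a=max(a,0)
    x=-.007*np.cos(a)-.113*np.sin(a); z=.0685+.113*np.cos(a)-.007*np.sin(a)
    w.append(grasp(MB(x,.152,z),Rdown(97.84)))
rows(*w)
E
```

```text
[-0.11083963  0.15573881  0.06150852]
t 23.08 tcp [0.4533 0.0206 0.1154] w 0.202 F [-0.6  4.8  2.8]
-0.006 0.009 -0.029 -0.001 -0.001 0.000   dist 0.012 ang 0.1
-0.003 0.009 -0.058 -0.001 -0.001 0.000   dist 0.024 ang 0.1
0.003 0.009 -0.087 -0.001 -0.001 0.000   dist 0.035 ang 0.1
0.012 0.009 -0.116 -0.001 -0.001 0.000   dist 0.047 ang 0.1
0.024 0.009 -0.143 -0.001 -0.001 0.000   dist 0.058 ang 0.1
0.038 0.009 -0.169 -0.001 -0.001 0.000   dist 0.069 ang 0.1
0.055 0.009 -0.193 -0.001 -0.001 0.000   dist 0.080 ang 0.1
0.075 0.009 -0.215 -0.001 -0.001 0.000   dist 0.091 ang 0.1
0.097 0.009 -0.235 -0.001 -0.001 0.000   dist 0.102 ang 0.1
0.121 0.009 -0.253 -0.001 -0.001 0.000   dist 0.112 ang 0.1
0.146 0.009 -0.268 -0.001 -0.001 0.000   dist 0.122 ang 0.1
0.173 0.009 -0.280 -0.001 -0.001 0.000   dist 0.132 ang 0.1
0.202 0.009 -0.290 -0.001 -0.001 0.000   dist 0.141 ang 0.1
0.231 0.009 -0.296 -0.001 -0.001 0.000   dist 0.150 ang 0.1
0.260 0.009 -0.300 -0.001 -0.001 0.000   dist 0.159 ang 0.1
```

>>> jog_arm(motion="-0.004 0 -0.029 0 0 0;-0.001 0 -0.058 0 0 0;0.003 0 -0.087 0 0 0;0.012 0 -0.116 0 0 0;0.024 0 -0.143 0 0 0;0.038 0 -0.169 0 0 0;0.055 0 -0.193 0 0 0;0.075 0 -0.215 0 0 0;0.097 0 -0.235 0 0 0;0.121 0 -0.253 0 0 0;0.146 0 -0.268 0 0 0;0.173 0 -0.28 0 0 0;0.202 0 -0.29 0 0 0;0.231 0 -0.296 0 0 0;0.26 0 -0.3 0 0 0;0.27 0 -0.3 0 0 0;0.275 0 -0.3 0 0 0;0.275 0 -0.3 0 0 0")

```text
time_s: 24.58
tcp_pos: [0.4393, 0.1263, 0.2395]
orientation: [0.002, 0.658, 0.753, -0.001]
contact_force: [-3.7, -11.0, 29.4]
grip_width: 0.197
```

```bash
python3 - <<'E'
from h import *
s,t,R0=st(); print(toB(t+R0@[0,0,.0539]),s['contact_force'],s['grip_width'])
p=shot('side','s15')
print([(toB(m['at']).round(3).tolist(),round(m['confidence'],2)) for m in robot.mark_of('flap_handle',p)])
cv2.imwrite('pics/s15c.png',cv2.resize(p['color'][60:260,180:380,::-1],None,fx=3,fy=3,interpolation=cv2.INTER_CUBIC))
E
```

```text
[-0.00454992  0.15515269  0.18555156] [ -3.67941928 -10.99505534  29.43761676] 0.1974656548915508
[([-0.001, 0.16, 0.182], 0.83)]
```

View pics/s15c.png

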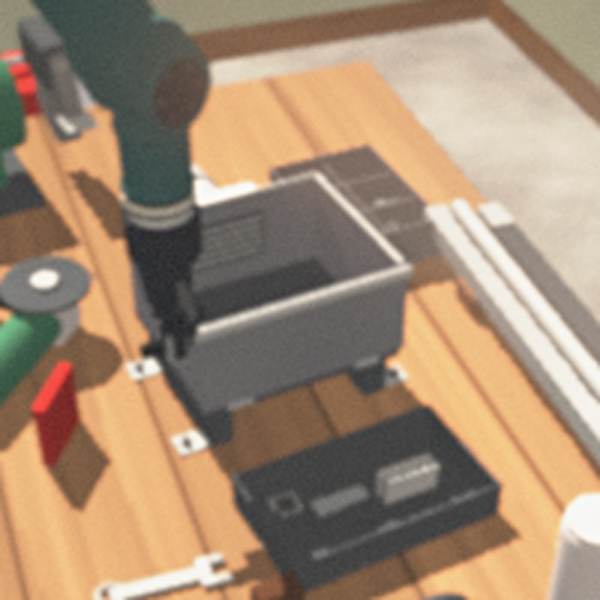

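>>> jog_arm(motion="0 0 0 0 0 0;0 0 0 0 0 0;0 0 0 0 0 0;0 0 0 0 0 0;0 0 -0.08 0 0 0;0 0 -0.16 0 0 0;0 0 -0.24 0 0 0;0 0 -0.24 0 0 0", claw=0.0)

```text
time_s: 25.35
tcp_pos: [0.4418, 0.1283, 0.3404]
orientation: [0.004, 0.658, 0.753, 0.004]
contact_force: [0.8, 0.2, 1.0]
grip_width: 0.501
```

```bash
python3 - <<'E'
from h import *
s,t,R0=st()
p=shot('wrist','w16')
print([(toB(m['at']).round(3).tolist(),round(m['confidence'],2)) for m in robot.mark_of('flap_handle',p)])
p=shot('top')
print([(toB(m['at']).round(3).tolist(),round(m['confidence'],2)) for m in robot.mark_of('flap_handle',p)])
im=p['color'][:,:,::-1].copy()
P=proj(p,np.array([MB(-.007,.134,.1815),MB(-.007,.19,.1815)])); cv2.polylines(im,[np.round(P).astype(int)],False,(0,0,255))
cv2.imwrite('pics/t16c.png',cv2.resize(im[130:260,110:300],None,fx=4,fy=4,interpolation=cv2.INTER_CUBIC))
rows(([.45,-.18,.285],Rdown(95)))
E
```

```text
[([-0.006, 0.165, 0.179], 0.85)]
[]
t 25.55 tcp [0.4383 0.1265 0.3344] w 0.501 F [-0.7  0.1  0.2]
-0.763 -0.074 0.127 -0.001 0.003 0.032   dist 0.311 ang 2.7
```

View pics/w16.png

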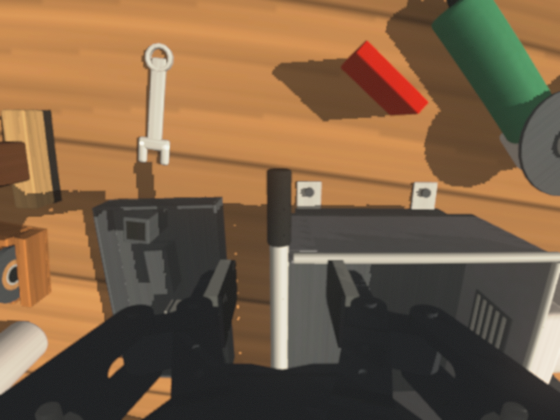

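View pics/t16c.png

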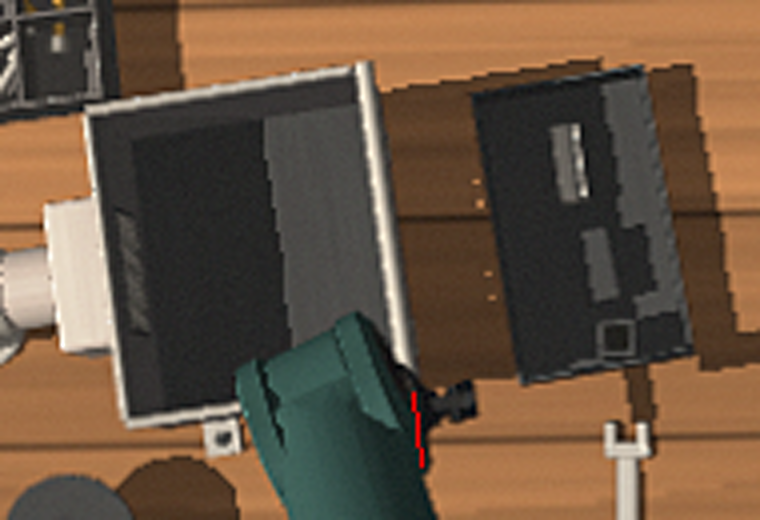

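>>> jog_arm(motion="-0.09 -0.01 0 0 0 0.01;-0.18 -0.02 0 0 0 0.02;-0.27 -0.03 0 0 0 0.032;-0.36 -0.04 0 0 0 0.032;-0.45 -0.05 0 0 0 0.032;-0.54 -0.06 0.03 0 0 0.032;-0.63 -0.07 0.07 0 0 0.032;-0.72 -0.074 0.12 0 0.003 0.032;-0.763 -0.074 0.127 0 0.003 0.032;-0.763 -0.074 0.127 0 0.003 0.032;-0.763 -0.074 0.127 0 0.003 0.032")

```text
time_s: 26.47
tcp_pos: [0.4489, -0.1806, 0.2831]
orientation: [-0.003, 0.677, 0.736, -0.002]
contact_force: [0.2, -0.4, -0.1]
grip_width: 0.502
```

```bash
python3 - <<'E'
from h import *
s,t,R=st(); p=shot('wrist','w17')
im=p['color'][:,:,::-1].copy()
for ang in (95,):
  Rz=Rdown(ang); ex,ey=Rz[:,0],Rz[:,1]; c=np.array([.45,-.18,0])
  for hx,hy,z,col in ((.013,.023,.13,(0,255,0)),(.015,.058,.048,(0,0,255))):
    P=np.array([c+a*hx*ex+b*hy*ey+[0,0,z] for a,b in ((1,1),(1,-1),(-1,-1),(-1,1))])
    cv2.polylines(im,[np.round(proj(p,P,(t,R))).astype(int)],True,col)
cv2.imwrite('pics/w17o.png',im)
rows(([.45,-.18,.159],Rdown(95)))
E
```

```text
t 26.52 tcp [ 0.4493 -0.1794  0.2836] w 0.501 F [ 0.2  0.3 -0.2]
-0.002 0.003 0.312 -0.003 -0.001 -0.000   dist 0.125 ang 0.3
```

View pics/w17o.png

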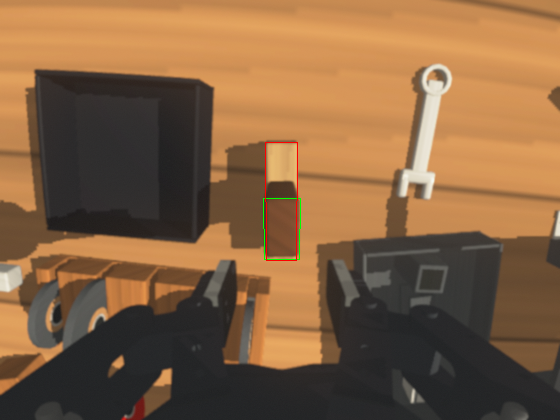

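>>> jog_arm(motion="0 0.002 0.1 0 0 0;0 0.002 0.18 0 0 0;0 0.002 0.25 0 0 0;0 0.002 0.3 0 0 0;0 0.002 0.312 0 0 0;0 0.002 0.312 0 0 0;0 0.002 0.312 0 0 0")

```text
time_s: 27.1
tcp_pos: [0.4499, -0.1781, 0.1594]
orientation: [-0.002, 0.675, 0.738, -0.001]
contact_force: [-0.8, 0.0, 0.2]
grip_width: 0.498
```

>>> jog_arm(motion="0 0 0 0 0 0;0 0 0 0 0 0;0 0 0 0 0 0;0 0 0 0 0 0;0 0 0 0 0 0;0 0 -0.03 0 0 0;0 0 -0.07 0 0 0;0 0 -0.07 0 0 0", claw=-1, squeeze=70)

```text
time_s: 27.77
tcp_pos: [0.4509, -0.1787, 0.1895]
orientation: [-0.0, 0.675, 0.738, 0.0]
contact_force: [0.7, -1.0, -2.5]
grip_width: 0.295
```

```bash
python3 - <<'E'
from h import *
rows(([.4327,-.142,.185],Rdown(95)),([.4327,-.142,.160],Rdown(95)))
E
```

```text
t 27.77 tcp [ 0.4509 -0.1787  0.1895] w 0.295 F [ 0.7 -1.  -2.5]
0.095 -0.037 0.011 -0.000 -0.000 0.001   dist 0.041 ang 0.1
0.095 -0.037 0.074 -0.000 -0.000 0.001   dist 0.050 ang 0.1
```

>>> jog_arm(motion="0.05 -0.02 0 0 0 0;0.095 -0.037 0 0 0 0;0.095 -0.037 0.02 0 0 0;0.095 -0.037 0.04 0 0 0;0.095 -0.037 0.06 0 0 0;0.095 -0.037 0.074 0 0 0;0.095 -0.037 0.075 0 0 0;0.095 -0.037 0.075 0 0 0")

```text
time_s: 28.43
tcp_pos: [0.4334, -0.1439, 0.1602]
orientation: [0.001, 0.676, 0.737, -0.0]
contact_force: [-3.3, -0.7, 15.4]
grip_width: 0.291
```

```bash
python3 - <<'E'
from h import *
rows(([.4327,-.142,.160],Rdown(95)))
E
```

```text
t 28.43 tcp [ 0.4334 -0.1439  0.1602] w 0.291 F [-3.3 -0.7 15.4]
0.005 -0.001 0.000 0.000 0.001 -0.000   dist 0.002 ang 0.1
```

>>> jog_arm(motion="0 0 0 0 0 0;0 0 0 0 0 0;0 0 0 0 0 0;0 0 0 0 0 0;0 0 -0.1 0 0 0;0 0 -0.2 0 0 0;0 0 -0.3 0 0 0;0 0 -0.4 0 0 0;0 0 -0.4 0 0 0", claw=0.0)

```text
time_s: 29.18
tcp_pos: [0.4371, -0.1449, 0.3268]
orientation: [0.007, 0.676, 0.737, 0.003]
contact_force: [1.1, -0.0, -1.1]
grip_width: 0.5
```

```bash
python3 - <<'E'
from h import *
s,t,R=st(); p=shot('wrist','w18'); shot('side','s18')
im=p['color'][:,:,::-1].copy()
Rz=Rdown(95); ex,ey=Rz[:,0],Rz[:,1]; c=np.array([.4325,-.1425,0])
for hx,hy,z,col in ((.013,.023,.13,(0,255,0)),(.015,.058,.048,(0,0,255))):
    P=np.array([c+a*hx*ex+b*hy*ey+[0,0,z] for a,b in ((1,1),(1,-1),(-1,-1),(-1,1))])
    cv2.polylines(im,[np.round(proj(p,P,(t,R))).astype(int)],True,col)
cv2.imwrite('pics/w18o.png',im)
rows(([.56,-.315,.33],Rdown(90)))
E
```

```text
t 29.28 tcp [ 0.4342 -0.144   0.3218] w 0.5 F [-0.4  0.2 -0.5]
-0.453 0.277 -0.018 0.003 0.001 0.058   dist 0.213 ang 5.0
```

View pics/w18o.png

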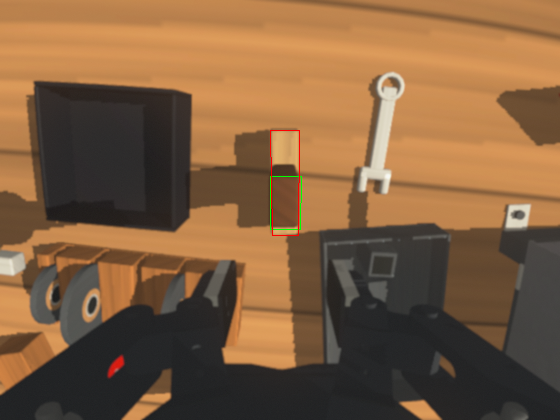

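View pics/s18.png

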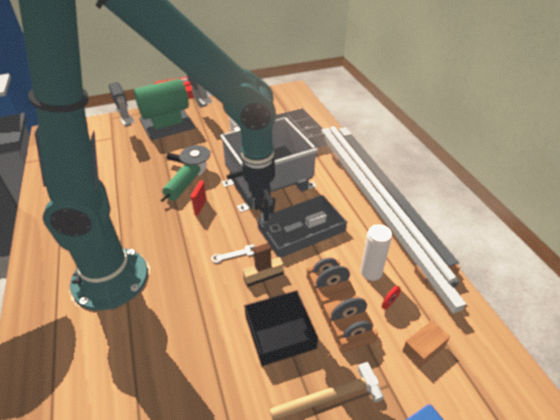

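Sweep stands back at its start (overlay within 1–2 px, at (285,180)). Now the discs: view the rack from above.

>>> jog_arm(motion="-0.1 0.06 -0.05 0 0 0.02;-0.19 0.12 -0.1 0 0 0.04;-0.28 0.18 -0.12 0.003 0 0.058;-0.37 0.2 -0.12 0.003 0 0.058;-0.453 0.2 -0.12 0.003 0 0.058;-0.453 0.2 -0.12 0.003 0 0.058;-0.453 0.2 -0.12 0.003 0 0.058;-0.453 0.2 -0.12 0.003 0 0.058", claw=1)

```text
time_s: 29.95
tcp_pos: [0.5283, -0.3169, 0.368]
orientation: [-0.002, 0.708, 0.707, -0.001]
contact_force: [0.5, 1.6, -0.5]
grip_width: 1.001
```

```bash
python3 - <<'E'
from h import *
s,t,R=st(); p=shot('wrist','w19'); print(t)
for n in ['rack','worn0_c','worn1_c','worn2_c','good0_c','good1_c','waste_box']:
    print(n,[(np.round(m['at'],3).tolist(),round(m['confidence'],2)) for m in robot.mark_of(n,p)])
E
```

```text
[ 0.52834481 -0.31689062  0.36801497]
rack [([0.596, -0.312, -0.0], 0.97), ([0.573, -0.011, 0.026], 0.4)]
worn0_c [([0.602, -0.206, 0.047], 0.97), ([0.728, -0.358, 0.038], 0.74)]
worn1_c [([0.596, -0.422, 0.049], 0.61)]
worn2_c [([0.419, -0.329, -0.001], 0.18)]
good0_c [([0.598, -0.262, 0.061], 0.91)]
good1_c [([0.596, -0.367, 0.06], 0.91), ([0.459, -0.532, 0.002], 0.53)]
waste_box [([0.431, -0.144, 0.067], 0.37), ([0.595, -0.369, 0.06], 0.18)]
```

View pics/w19.png

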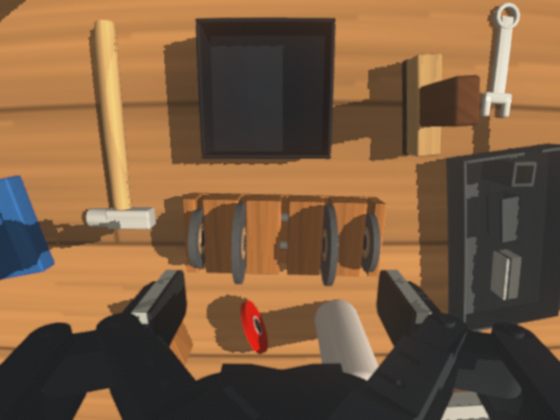

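```bash
python3 - <<'E'
from h import *
s,t,R=st(); p=shot('wrist')
im=p['color'][:,:,::-1].copy()
c=np.array([.598,-.3145,0]); a=np.radians(88.8-90); ex=np.array([np.cos(a),np.sin(a),0]);ey=np.array([-np.sin(a),np.cos(a),0])
for k in (-.108,-.054,0,.054,.108):
    for d in (-.005,.005):
        P=np.array([c+ey*(k+d)-ex*.05+[0,0,.044],c+ey*(k+d)+ex*.05+[0,0,.044]]); cv2.polylines(im,[np.round(proj(p,P,(t,R))).astype(int)],False,(0,255,0))
for k,r,z in ((-.108,.038,.048),(.108,.038,.048),(-.054,.05,.061),(.054,.05,.061)):
    th=np.linspace(0,6.3,40); P=np.array([c+ey*(k)+ex*r*np.cos(q)+[0,0,z+r*np.sin(q)] for q in th]); cv2.polylines(im,[np.round(proj(p,P,(t,R))).astype(int)],False,(0,0,255))
cv2.imwrite('pics/w20.png',cv2.resize(im[180:310,160:410],None,fx=3,fy=3))
print(c+ey*.108,c-ey*.108)
rows(*[grasp(list((c+ey*.108)[:2])+[z],Rdown(88.8)) for z in (.17,.075)])
E
```

```text
[ 0.60026178 -0.20652369  0.        ] [ 0.59573822 -0.42247631  0.        ]
t 30.4 tcp [ 0.5294 -0.3168  0.3708] w 0.996 F [ 0.5 -0.4 -0.4]
0.276 0.177 0.367 0.000 0.001 0.014   dist 0.197 ang 1.2
0.277 0.177 0.604 0.000 0.001 0.014   dist 0.275 ang 1.2
```

View pics/w20.png

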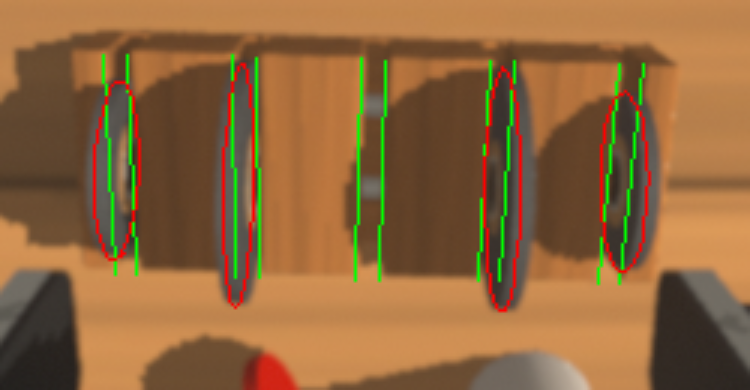

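>>> jog_arm(motion="0.08 0.05 0.1 0 0 0.01;0.16 0.1 0.19 0 0 0.014;0.24 0.15 0.27 0 0 0.014;0.276 0.177 0.34 0 0 0.014;0.276 0.177 0.37 0 0 0.014;0.276 0.177 0.43 0 0 0.014;0.276 0.177 0.49 0 0 0.014;0.277 0.177 0.55 0 0 0.014;0.277 0.177 0.59 0 0 0.014;0.277 0.177 0.604 0 0 0.014;0.277 0.177 0.604 0 0 0.014;0.277 0.177 0.604 0 0 0.014", claw=-0.3)

```text
time_s: 31.4
tcp_pos: [0.6008, -0.2067, 0.1296]
orientation: [0.001, 0.714, 0.7, -0.0]
contact_force: [0.3, -0.4, -0.3]
grip_width: 0.351
```

```bash
python3 - <<'E'
from h import *
rows(grasp([.6003,-.2065,.075],Rdown(88.8)))
shot('wrist','w21')
E
```

```text
t 31.4 tcp [ 0.6008 -0.2067  0.1296] w 0.351 F [ 0.3 -0.4 -0.3]
0.001 -0.001 0.002 0.001 0.002 0.000   dist 0.001 ang 0.2
```

View pics/w21.png

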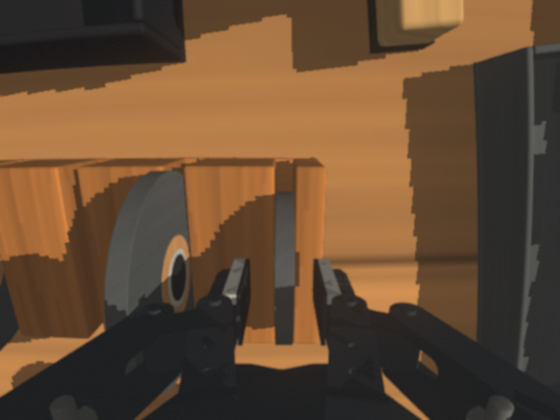

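Disc edge at (285,260) sits midway between the pads. Close and lift.

>>> jog_arm(motion="0 0 0 0 0 0;0 0 0 0 0 0;0 0 0 0 0 0;0 0 0 0 0 0;0 0 0 0 0 0", claw=-1, squeeze=40)

```text
time_s: 31.87
tcp_pos: [0.6022, -0.2067, 0.1318]
orientation: [0.003, 0.714, 0.7, 0.001]
contact_force: [0.5, 1.8, 5.9]
grip_width: 0.086
```

>>> jog_arm(motion="0 0 -0.03 0 0 0;0 0 -0.07 0 0 0;0 0 -0.12 0 0 0;0 0 -0.2 0 0 0;0 0 -0.28 0 0 0;0 0 -0.35 0 0 0;0 0 -0.36 0 0 0")

```text
time_s: 32.45
tcp_pos: [0.6037, -0.2076, 0.2823]
orientation: [0.008, 0.715, 0.7, 0.003]
contact_force: [0.5, -0.2, -0.6]
grip_width: 0.085
```

```bash
python3 - <<'E'
from h import *
p=shot('side','s22'); q=shot('top','t22')
for n in ['waste_box']:
  for a in (p,q):
    print(n,[(np.round(m['at'],3).tolist(),round(m['confidence'],2)) for m in robot.mark_of(n,a)])
cv2.imwrite('pics/t22c.png',cv2.resize(q['color'][120:290,280:440,::-1],None,fx=3.5,fy=3.5,interpolation=cv2.INTER_CUBIC))
rows(([.42,-.30,.27],Rdown(88.8)),([.42,-.30,.125],Rdown(88.8)))
E
```

```text
waste_box [([0.42, -0.335, 0.001], 0.91), ([0.433, 0.125, 0.183], 0.69), ([0.738, -0.231, -0.001], 0.5)]
waste_box [([0.417, -0.335, 0.002], 0.68)]
t 32.65 tcp [ 0.6004 -0.2061  0.275 ] w 0.083 F [-0.7  1.  -1.1]
-0.244 -0.446 0.012 0.002 0.002 0.000   dist 0.203 ang 0.2
-0.243 -0.447 0.374 0.002 0.002 0.000   dist 0.253 ang 0.2
```

View pics/s22.png

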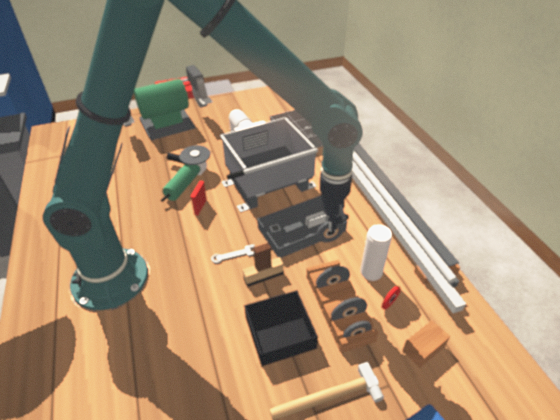

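View pics/t22c.png

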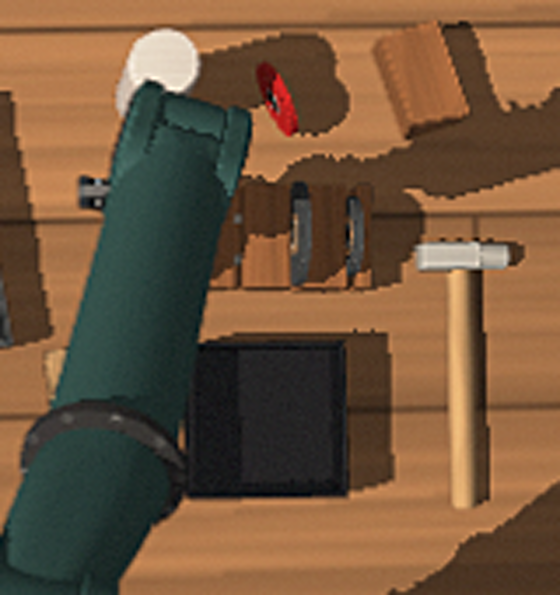

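>>> jog_arm(motion="-0.06 -0.1 0 0 0 0;-0.11 -0.2 0 0 0 0;-0.17 -0.3 0 0 0 0;-0.22 -0.4 0 0 0 0;-0.275 -0.447 0 0 0 0;-0.281 -0.447 0.03 0 0 0;-0.281 -0.447 0.1 0 0 0;-0.281 -0.447 0.17 0 0 0;-0.281 -0.447 0.24 0 0 0;-0.281 -0.447 0.31 0 0 0;-0.281 -0.447 0.355 0 0 0;-0.281 -0.447 0.36 0 0 0;-0.281 -0.447 0.36 0 0 0")

```text
time_s: 33.73
tcp_pos: [0.4185, -0.3142, 0.1284]
orientation: [-0.001, 0.714, 0.7, -0.0]
contact_force: [0.2, 0.6, -1.5]
grip_width: 0.084
```

```bash
python3 - <<'E'
from h import *
p=shot('side','s23'); q=shot('wrist','w23')
rows(([.42,-.315,.130],Rdown(88.8)))
cv2.imwrite('pics/s23c.png',cv2.resize(p['color'][200:400,200:400,::-1],None,fx=3,fy=3))
E
```

```text
t 33.83 tcp [ 0.4193 -0.3148  0.1302] w 0.08 F [-0.8 -0.2 -0.7]
-0.000 0.002 0.000 0.001 0.001 0.000   dist 0.001 ang 0.1
```

View pics/s23c.png

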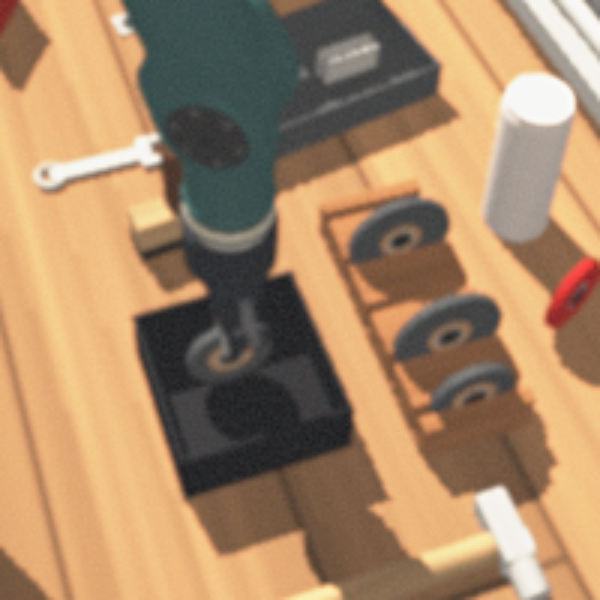

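View pics/w23.png

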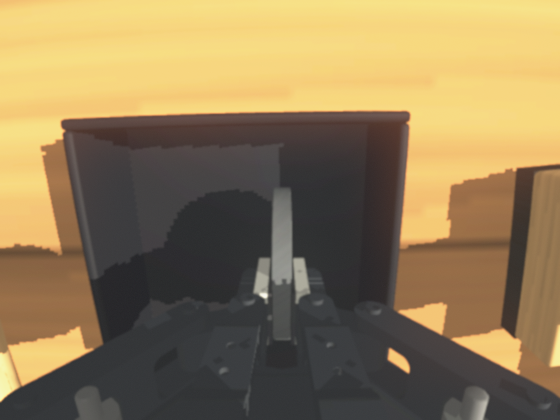

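>>> jog_arm(motion="0 0 0 0 0 0;0 0 0 0 0 0;0 0 0 0 0 0;0 0 -0.03 0 0 0;0 0 -0.1 0 0 0;0 0 -0.2 0 0 0;0 0 -0.3 0 0 0;0 0 -0.36 0 0 0;0 0 -0.36 0 0 0", claw=-0.3)

```text
time_s: 34.58
tcp_pos: [0.4214, -0.3164, 0.2802]
orientation: [0.007, 0.715, 0.7, 0.002]
contact_force: [-0.0, -1.1, -0.8]
grip_width: 0.344
```

```bash
python3 - <<'E'
from h import *
p=shot('side','s24')
rows(*[grasp([.5957,-.4225,z],Rdown(88.8)) for z in (.17,.075)])
cv2.imwrite('pics/s24c.png',cv2.resize(p['color'][200:400,200:400,::-1],None,fx=3,fy=3))
E
```

```text
t 34.63 tcp [ 0.4203 -0.3156  0.2777] w 0.35 F [ 0.3  0.2 -0. ]
-0.257 0.443 0.140 0.006 0.004 0.000   dist 0.212 ang 0.6
-0.256 0.440 0.377 0.006 0.004 0.000   dist 0.254 ang 0.6
```

View pics/s24c.png

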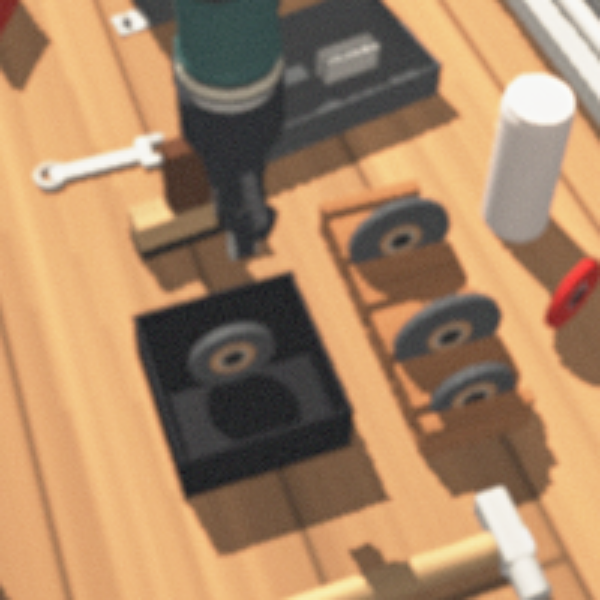

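>>> jog_arm(motion="-0.05 0.09 0 0.006 0.004 0;-0.1 0.18 0 0.006 0.004 0;-0.15 0.27 0 0.006 0.004 0;-0.21 0.36 0 0.006 0.004 0;-0.256 0.441 0 0.006 0.004 0;-0.256 0.441 0.05 0.006 0.004 0;-0.256 0.441 0.14 0.006 0.004 0;-0.256 0.441 0.22 0.006 0.004 0;-0.256 0.441 0.3 0.006 0.004 0;-0.256 0.441 0.36 0.006 0.004 0;-0.256 0.441 0.377 0.006 0.004 0;-0.256 0.441 0.377 0.006 0.004 0;-0.256 0.441 0.377 0.006 0.004 0")

```text
time_s: 35.72
tcp_pos: [0.5959, -0.4225, 0.129]
orientation: [-0.0, 0.714, 0.7, 0.0]
contact_force: [0.8, 0.7, -0.3]
grip_width: 0.349
```

```bash
python3 - <<'E'
from h import *
rows(grasp([.5957,-.4225,.075],Rdown(88.8)))
shot('wrist','w25')
E
```

```text
t 35.72 tcp [ 0.5959 -0.4225  0.129 ] w 0.349 F [ 0.8  0.7 -0.3]
0.000 -0.000 0.000 -0.000 -0.001 0.000   dist 0.000 ang 0.0
```

View pics/w25.png

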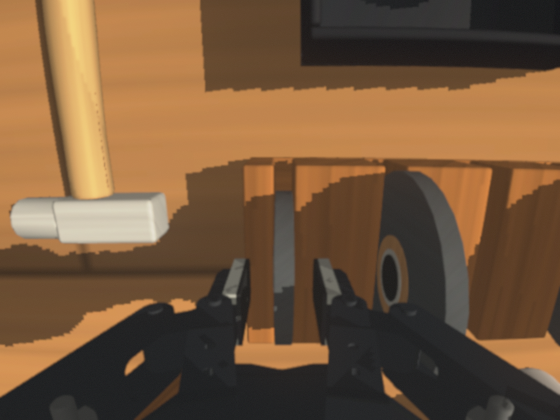

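Disc edge (284,260) is centred; the disc in the box now lies flat (visible at (400,0)).

>>> jog_arm(motion="0 0 0 0 0 0;0 0 0 0 0 0;0 0 0 0 0 0;0 0 0 0 0 0;0 0 0 0 0 0", claw=-1, squeeze=40)

```text
time_s: 36.18
tcp_pos: [0.5979, -0.4229, 0.1326]
orientation: [0.002, 0.714, 0.7, 0.001]
contact_force: [-0.5, 2.3, 7.4]
grip_width: 0.087
```

>>> jog_arm(motion="0 0 -0.03 0 0 0;0 0 -0.07 0 0 0;0 0 -0.12 0 0 0;0 0 -0.2 0 0 0;0 0 -0.28 0 0 0;0 0 -0.35 0 0 0;0 0 -0.36 0 0 0")

```text
time_s: 36.77
tcp_pos: [0.5994, -0.4253, 0.2851]
orientation: [0.009, 0.715, 0.699, 0.002]
contact_force: [1.0, -1.0, 0.2]
grip_width: 0.082
```

```bash
python3 - <<'E'
from h import *
p=shot('side','s26'); q=shot('top','t26')
for a in (p,q):
    print([(np.round(m['at'],3).tolist(),round(m['confidence'],2)) for m in robot.mark_of('waste_box',a)])
    print([(np.round(m['at'],3).tolist(),round(m['confidence'],2)) for m in robot.mark_of('worn0_c',a)])
rows(([.42,-.345,.275],Rdown(88.8)),([.42,-.345,.142],Rdown(88.8)))
cv2.imwrite('pics/s26c.png',cv2.resize(p['color'][200:400,200:400,::-1],None,fx=3,fy=3))
E
```

```text
[([0.417, -0.339, 0.003], 0.86), ([0.599, -0.424, 0.202], 0.63)]
[([0.417, -0.315, 0.041], 0.82), ([0.664, 0.013, 0.016], 0.74), ([0.606, 0.003, -0.0], 0.72), ([0.73, -0.354, 0.04], 0.6), ([0.348, 0.426, 0.002], 0.29)]
[([0.415, -0.336, -0.0], 0.65)]
[([0.733, -0.357, 0.036], 0.63), ([0.418, -0.315, 0.043], 0.41)]
t 37.07 tcp [ 0.5962 -0.422   0.2746] w 0.085 F [-0.2 -0.2 -1.6]
0.183 -0.444 -0.002 0.001 -0.001 0.000   dist 0.192 ang 0.1
0.183 -0.445 0.331 0.001 -0.001 0.000   dist 0.234 ang 0.1
```

View pics/s26c.png

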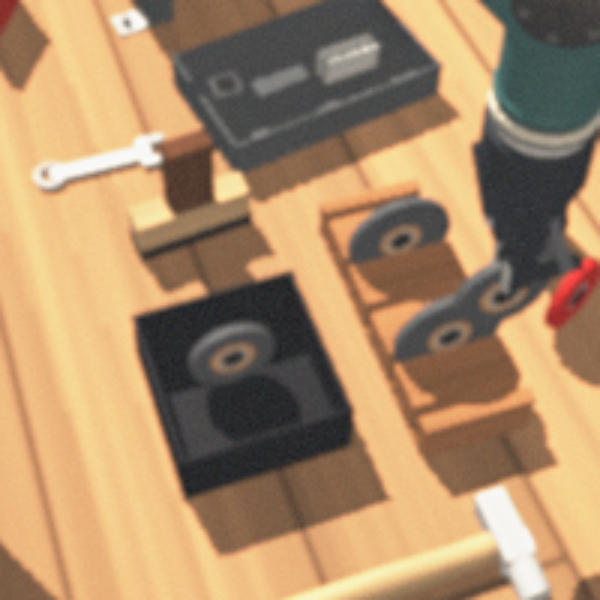

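>>> jog_arm(motion="0.03 -0.1 0 0 0 0;0.06 -0.2 0 0 0 0;0.09 -0.3 0 0 0 0;0.12 -0.4 0 0 0 0;0.138 -0.445 0 0 0 0;0.138 -0.445 0.03 0 0 0;0.138 -0.445 0.1 0 0 0;0.138 -0.445 0.17 0 0 0;0.138 -0.445 0.24 0 0 0;0.138 -0.445 0.31 0 0 0;0.138 -0.445 0.355 0 0 0;0.138 -0.445 0.36 0 0 0;0.138 -0.445 0.36 0 0 0")

```text
time_s: 38.15
tcp_pos: [0.4188, -0.3623, 0.1282]
orientation: [-0.002, 0.714, 0.7, 0.001]
contact_force: [0.0, -0.2, -1.0]
grip_width: 0.085
```

```bash
python3 - <<'E'
from h import *
q=shot('wrist','w27')
rows(([.42,-.363,.130],Rdown(88.8)))
E
```

```text
t 38.2 tcp [ 0.4189 -0.3626  0.1291] w 0.085 F [-0.8  0.1 -0.3]
-0.001 0.003 -0.002 -0.001 -0.002 0.000   dist 0.001 ang 0.2
```

View pics/w27.png

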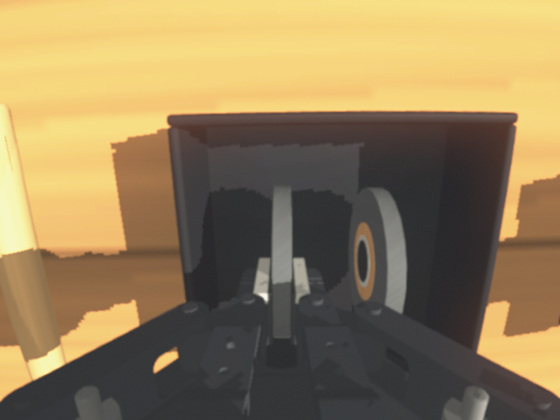

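>>> jog_arm(motion="0 0 0 0 0 0;0 0 0 0 0 0;0 0 0 0 0 0;0 0 -0.03 0 0 0;0 0 -0.1 0 0 0;0 0 -0.2 0 0 0;0 0 -0.35 0 0 0;0 0 -0.5 0 0 0;0 0 -0.5 0 0 0;0 0 -0.5 0 0 0", claw=-0.5)

```text
time_s: 39.03
tcp_pos: [0.4218, -0.3658, 0.3383]
orientation: [0.007, 0.715, 0.7, 0.002]
contact_force: [1.1, -0.6, 1.1]
grip_width: 0.25
```

```bash
python3 - <<'E'
from h import *
rows(([.42,-.30,.45],Rdown(88.8)))
p=shot('side','s28'); q=shot('top','t28')
cv2.imwrite('pics/s28c.png',cv2.resize(p['color'][200:400,200:400,::-1],None,fx=3,fy=3))
E
```

```text
t 39.03 tcp [ 0.4218 -0.3658  0.3383] w 0.25 F [ 1.1 -0.6  1.1]
0.162 -0.004 -0.281 0.009 0.005 -0.000   dist 0.130 ang 0.8
```

View pics/s28c.png

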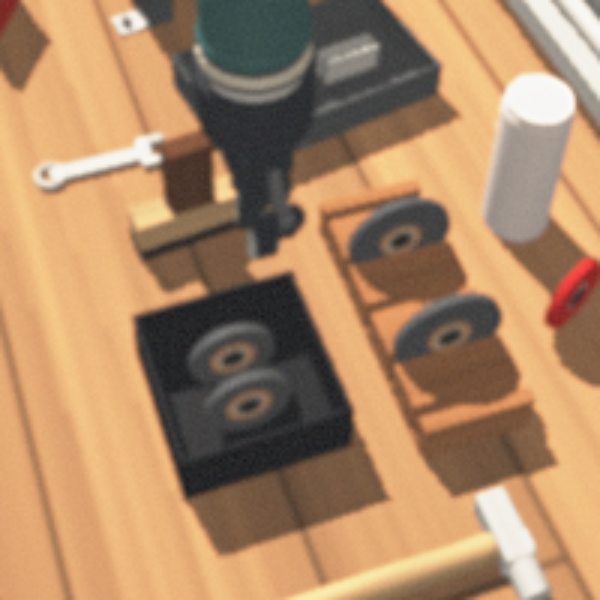

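View pics/t28.png

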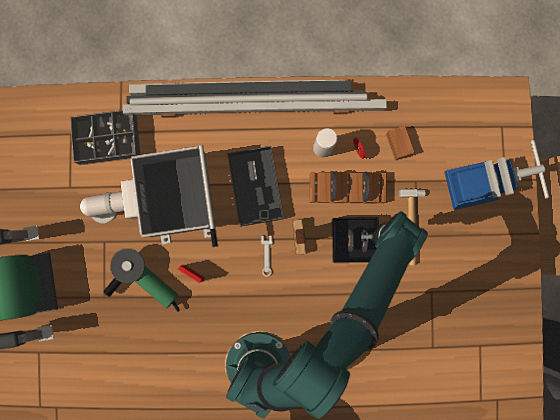

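>>> jog_arm(motion="0.1 0 -0.1 0 0 0;0.2 0 -0.2 0 0 0;0.3 0 -0.28 0 0 0;0.4 0 -0.28 0 0 0;0.4 0 -0.28 0 0 0;0.4 0 -0.28 0 0 0;0.4 0 -0.28 0 0 0;0.4 0 -0.28 0 0 0;0.4 0 -0.28 0 0 0;0.4 0 -0.28 0 0 0;0.4 0 -0.28 0 0 0;0.4 0 -0.28 0 0 0")

```text
time_s: 40.13
tcp_pos: [0.4222, -0.2043, 0.4435]
orientation: [0.001, 0.715, 0.699, 0.001]
contact_force: [0.2, 0.6, 0.1]
grip_width: 0.252
```

```bash
python3 - <<'E'
from h import *
q=shot('wrist','w29');p=shot('side','s29')
rows()
a=cv2.imread('pics/top0.png'); b=cv2.imread('pics/t28.png')
cv2.imwrite('pics/cmp.png',np.vstack([cv2.resize(x[135:255,110:310],None,fx=2.5,fy=2.5,interpolation=cv2.INTER_CUBIC) for x in (a,b)]))
print([(toB(m['at']).round(3).tolist(),round(m['confidence'],2)) for m in robot.mark_of('flap_handle',p)])
for n in ['sweep_c','waste_box','worn0_c','offcut1_c','offcut3_c','offcut4_c']: print(n,[(np.round(m['at'],3).tolist(),round(m['confidence'],2)) for m in robot.mark_of(n,p)])
E
```

```text
t 40.23 tcp [ 0.4224 -0.204   0.4438] w 0.243 F [0.3 0.3 0.4]
[([-0.005, 0.161, 0.18], 0.68), ([-0.4, -0.094, 0.003], 0.52)]
sweep_c [([0.569, -0.014, 0.022], 0.74)]
waste_box [([0.416, -0.335, -0.0], 0.77)]
worn0_c [([0.416, -0.316, 0.047], 0.94), ([0.729, -0.355, 0.04], 0.68)]
offcut1_c [([0.508, -0.022, 0.034], 0.67)]
offcut3_c [([0.666, 0.012, 0.015], 0.55)]
offcut4_c [([0.573, -0.015, 0.023], 0.77)]
```

View pics/cmp.png

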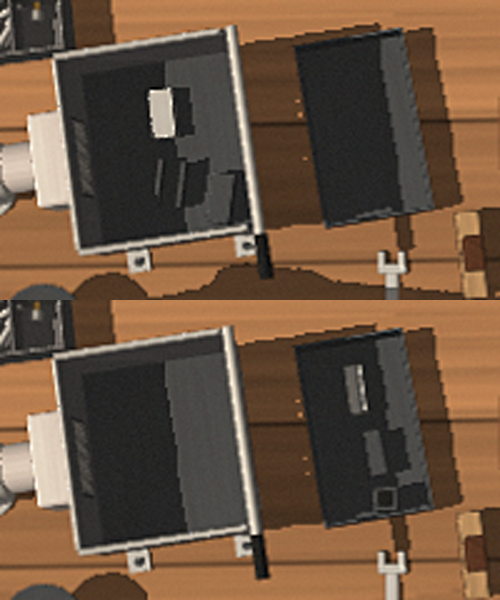

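View pics/s29.png

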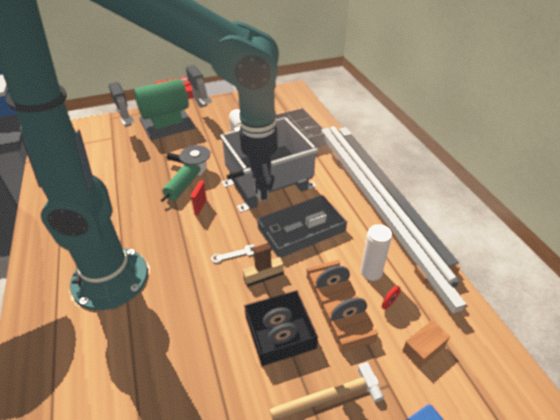

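View pics/w29.png

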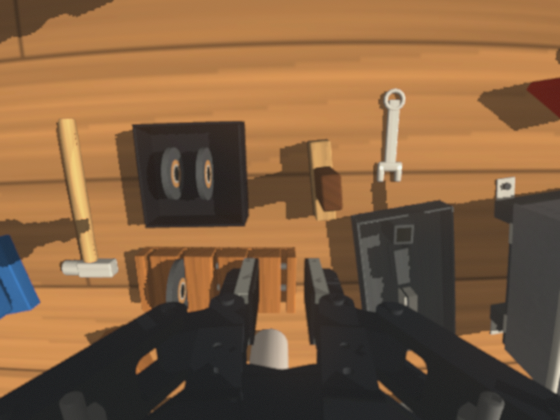

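```bash
python3 - <<'E'
from h import *
print(robot.hand_in())
E
```

```text
the job is handed in; nothing more can be done
None
```

The grinding station is cleared down and I handed the job in at about 40 s of the 208 s allowed.

- **Offcuts:** I lowered the flap to its stop and pushed all three offcuts present into the pan with two sweep passes. The gripper never touched them. A brightened top view showed the booth empty and all three pieces in the pan; the 65 mm square tube stands on its end there.
- **Flap:** I pushed it fully up again. Before-and-after top pictures match, and the last handle reading (x −5 mm, height 180 mm) agrees with fully upright to a few millimetres.
- **Sweep:** I set it down upright about 4 cm from home while I raised the flap, then stood it back within about 2 mm of where it started.
- **Discs:** Both worn discs are in the waste box, each still standing on edge. The two full-size discs stayed in the rack and I did not touch the red look-alike.

**Checks:** In the final pictures the spanner, hammer, magnet, spray tin, angle grinder and box are where they were. The only odd readings were detector errors. The last side picture gave a "sweep" position that is really an offcut in the pan, and the sweep was clearly visible in its place. I saw no sign of anything being knocked aside during the run.

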